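Hang the tube carrier on the fold-out hook

TASK

Swing the red folding hook on the wooden rail out until it bears firmly against its stop (pull with about 10 newtons at its tip for a moment), but do not force it on so that its bracket is wrenched round. Then hang the yellow tube carrier by its window on the hook: press the hook's sprung black disc back gently with the carrier and let the carrier down behind the upturned tip until it bears on the hook's arm, held between disc and tip, and let go. Keep the carrier upright, and leave the tube rack, the sanitizer bottle and the glove box where they stand.

Things in the scene. Friction and masses are not known exactly. Their poses are not given: they have to be found in the camera images.
- board: Low wooden rail standing on the bench, 18 mm thick (x), 360 mm long (y), 152 mm high, origin at the centre of its underside. Its front face (-x) roughly faces the robot, +y is to the robot's left; the red folding hook is hinged on this front, near the middle.
- hook_hinge (a point): Hook's upright hinge axis at the arm's mid-height, 150 mm above the bench, 26 mm before the rail's front face. Axes turn with the arm: y along the arm away from the hinge, z up. Folded, the arm lies roughly along the rail to the robot's left (its y axis near the rail's +y); it swings out towards the robot, counter-clockwise seen from above.
- hook_tip (a point): Top of the red hook's upturned tip: an upright round pin 10 mm thick, 67 mm from the hinge axis, rising 22 mm above the arm's top. It ends 177 mm above the bench, 25 mm above the rail's top edge, so it can be caught from behind above the rail. y axis along the arm, away from the hinge; z up. The arm is level, 10 x 10 mm, 72 mm long. Stiff hinge: 3 N at the tip moves it; it stays where left.
- bracket (a joint): Springy twist about the hinge axis of the bracket with hook and stop, rad: 0 unloaded, 20 N m/rad. Opening the hook twists it by 0.01. The stop is set by hand: the hook meets it 1.44 to 1.84 rad from the rail's +y direction, so feel for it. Bearing firmly on it means a twist of 0.018 to 0.06 (6 to 17 N at the tip); over 0.07, about 20 N or 4.5 mm past first touch, it is forced.
- keeper (a joint): Travel of the sprung black keeper disc (38 mm across, 4 mm thick, centred on the arm) towards the hinge, m: 0 at rest, 0.012 at its end. At rest its outer face is 56 mm from the hinge axis, 6 mm from the tip's inner face (62 mm). Pushing takes 0.6 N at first, plus 0.2 N per mm; its friction can hold the carrier up short of its seat, so push it down gently until it bears on the arm.
- hook_seat (a point): Point on the top face of the hook's arm, 57 mm from the hinge axis, where the carrier's window top must come to rest. y axis along the arm away from the hinge, z up.
- carrier_grip (a point): Centre of the grip tab of the yellow tube carrier, 136 mm above its underside. The tab is 10 mm thick in x, 60 mm wide in y, from 106 to 158 mm up. The carrier is 64 mm (x) by 130 mm (y), 158 mm high, about 0.3 kg: a low rack with eight capped tubes (tops at 85 mm) on both sides of a middle plate 10 mm thick in x that ends in the tab.
- carrier_eye (a point): Middle of the upper edge of the window in the carrier's middle plate, 106 mm above its underside, 30 mm below carrier_grip, at mid-thickness; axes as the carrier's, z up. The window goes through in x, is 26 mm wide in y and 48 mm high (58 to 106 mm up). Hanging right, this point lies on hook_seat; either side of the plate may face the rail.
- rack: Bystander: grey rack of capped tubes, 65 x 122 mm, 94 mm high; origin at the centre of its underside.
- sanitizer: Bystander: white pump bottle, 73 mm across, 180 mm high, spout 45 mm out to one side; origin at the centre of its underside.
- gloves: Bystander: blue cardboard glove box, 120 x 230 x 70 mm; origin at the centre of its underside.
There are look-alikes about, which are no part of the job. Several things look just like the part that bears carrier_grip: the one meant starts farthest to the robot's right.

How it is judged:
On the way:
1. the hook is swung out and bears firmly on its stop (bracket twisted by over 0.018 rad, about 5.4 N at the tip) (x of hook_tip in the frame of board below -0.092 m and value of joint bracket above 0.018 rad), for 0.1 s.
At the end, for the whole second after the job is handed in: Hook still out (tip over 76 mm before the rail's face); carrier at rest, upright within 0.15 rad, its window's top on the arm (within 4 mm in height), between disc and tip (within 4 mm along the arm, 11 mm across), the disc pushed back by over 1.5 mm (x of hook_tip in the frame of board below -0.085 m and y of carrier_eye in the frame of hook_seat between -0.004 and 0.004 m and x of carrier_eye in the frame of hook_seat between -0.011 and 0.011 m and z of carrier_eye in the frame of hook_seat between -0.004 and 0.004 m and value of joint keeper above 0.0015 m and angle between carrier_eye's own z axis and vertical below 0.15 rad and linear speed of carrier below 0.03 m/s); the robot touches nothing.
It fails at once if the hook is forced: its bracket twists by over 0.07 rad (about 20 N at the tip) (value of joint bracket above 0.07 rad or value of joint bracket below -0.07 rad).
It fails at once if the carrier is rammed against the hook or its disc with over 25 N (contact force between carrier and hook above 25 N).
It fails at once if the carrier is tipped by over 0.45 rad (angle between carrier_eye's own z axis and vertical above 0.45 rad).
It fails at once if the rack, the sanitizer or the glove box is moved by over 25 mm or tipped (distance of any of rack, sanitizer, gloves from where it was at the start of the episode above 0.025 m or angle between any of rack, sanitizer, gloves's own z axis and vertical above 0.4 rad).
It also fails if it takes over 72 s, if anything falls off the work surface, if the arm or the gripper's body presses on something with over 40 N, if the wrist force passes 120 N, or if a joint passes its speed limit or range.

ROBOT

A 6-joint arm with a two-finger parallel gripper is mounted at the origin on the work surface. World frame = base frame: x ahead of the robot, y to its left, z up, the work surface at z = 0. Lengths are in m, angles in rad, forces in N, time in s.
With the tool pointing down it reaches from about 0.35 to 0.925 m from the base axis. Payload 6.4 kg.
Tool frame: the origin (TCP) lies on the centre line of the jaws, within the pads' length; the fingertips stand 11 mm ahead of it and the grasp point (between the pads) lies 8 mm behind it (manip.finger_overhang is the distance from the TCP to the fingertips, in m); z points along the fingers, y is the line along which they close (so a half turn about z gives the same grasp; the last joint's range is limited). The gripper opens to 94 mm and grips with 3 to 60 N. Pads are 16 mm wide; open, the fingers measure 119 mm over their backs; the gripper's body (75 mm by 177 mm) begins 78 mm behind the grasp point.
Start: joints at [-1.518, 0.245, 1.558, -0, 1.339, -0.174], TCP at [0.146, -0.633, 0.191] pointing down, gripper open.
Joint ranges: [-3.13, 3.13], [-1.02, 2.26], [0.13, 2.54], [-0.95, 4.09], [0.21, 2.88], [-2.74, 2.74]. Speed limits (rad/s): [2.57, 2.57, 3.14, 3.14, 3.14, 3.14].

INTERFACE

Orientations are given as a unit quaternion [x, y, z, w].
In Python, from bench import get_state, vision, order, manip gives the robot as it stands. The module is installed in compiled form; this text tells all that it offers.
- The arm moves only by the tool jog_arm, never from a script. Its argument "plan" is a list of rows, each an object of numbers: "dx", "dy", "dz": the shift along the world's x, y, z in units of 50 mm (1.0 is 50 mm); "wx", "wy", "wz": the turn, a rotation vector about the world's x, y, z in units of 6 degrees (1.0 is 6 degrees); "hand": the opening, from 0 (shut) to 1 (fully open). In form: [{"dx": .., "dy": .., "dz": .., "wx": .., "wy": .., "wz": .., "hand": ..}, ...]. A call has 1 to 8 rows; each row shifts and turns the commanded pose from where the row before left it; what a row does not reach is not made up. A row lasts 1/10 s, in which the tool goes at most 50 mm and 8.59 degrees, less where a joint would pass 70% of its speed; a pose out of reach is approached as far as the arm can. A call is refused whole if a number of a shift passes 1 or a number of a turn 1, either way. A call with a gripper value outside its range is refused whole. The fingers move at their own pace and stop on an object; "newtons" is the grip in N (left out, the last holds). Time passes only in rows, so rows that do not move let the fingers close. It gives the time, the measured TCP pose, the force, the opening and the grip force at its end, in the units of the state.
- get_state(): the state, without advancing time (a new reading comes with each control period).
- vision.get_image(name): name is "side" or "top" or "wrist"; returns the picture (384x512x3 uint8, red, green, blue); there is no depth.
- vision.camera_params(name): a dict with "fx", "fy", "cx", "cy" (pixels), "R" (3x3) and "t" (3): a world point X has camera coordinates R X + t. Camera axes: x right, y down, z forward; pixel columns grow to the right and rows downward; lengths in m; the calibration is good to about 2 mm. A picture is of the moment at which its call begins: read the wrist's pose just before it. camera_params takes no time and is no camera call; for the wrist camera it gives the pose at the moment of the call.
- order.job_done(): hands the job in; it is judged then, once.
The state is a dict: "time": time; "joint_pos": joint angles; "qd": joint speeds; "joint_efforts": joint torques, N m; "eef_pos": TCP position; "tcp_rot": TCP orientation; "force": force on the tool from outside, world axes, zero at the start; "wrist_torque": the same for the moment, N m; "finger_gap": finger opening in m; "grasp_force": force on a finger pad.
Only numpy, scipy, OpenCV 4.12 (cv2) and the standard library are available. Lean on these libraries where they do the work, as an engineer would, in place of code of your own. Each camera call takes 0.05 s, during which the arm holds its last target. There are 200 camera calls.

## Working session

There is one attempt and no reset: what is moved stays moved. The work goes in short steps, Python scripts to look and compute and a tool call to move; the robot and the scene stay as the last step left them, time stands still between calls to the robot, and variables do not carry over. Pictures are saved under pics/ and viewed, at most 10 in all, crops included, and the job is handed in when it is done.

Besides the shell and the picture viewer there is one more tool, called after "Request:" by a JSON object that holds its "op" and its "data". jog_arm: Moves the arm, as the interface text tells. Its arguments: {"type":"object","properties":{"plan":{"type":"array"},"newtons":{"type":"number"}},"required":["plan"]}

```bash
mkdir -p pics; cat > h.py <<'E'
import numpy as np, cv2
from bench import get_state, vision, order, manip
def ray(cam,u,v,P=None):
    P=P or vision.camera_params(cam); R=np.array(P["R"]);t=np.array(P["t"])
    d=R.T@np.array([(u-P["cx"])/P["fx"],(v-P["cy"])/P["fy"],1]); return -R.T@t,d/np.linalg.norm(d)
def atz(cam,u,v,z,P=None):
    o,d=ray(cam,u,v,P); return o+d*(z-o[2])/d[2]
def tri(r1,r2):
    A=np.zeros((3,3));b=np.zeros(3)
    for o,d in (r1,r2):
        M=np.eye(3)-np.outer(d,d);A+=M;b+=M@o
    p=np.linalg.solve(A,b); return p,[np.linalg.norm((np.eye(3)-np.outer(d,d))@(p-o)) for o,d in (r1,r2)]
def proj(cam,X,P=None):
    P=P or vision.camera_params(cam);c=np.array(P["R"])@X+np.array(P["t"]);return P["fx"]*c[0]/c[2]+P["cx"],P["fy"]*c[1]/c[2]+P["cy"]
def snap(cam,name):
    im=vision.get_image(cam); cv2.imwrite(f"pics/{name}.png",im[:,:,::-1]); return im
E
python3 - <<'E'
from h import *
for c in("top","side"):
    P=vision.camera_params(c); im=snap(c,c+"0"); cv2.imwrite(f"pics/{c}0.png",cv2.resize(im[:,:,::-1],(800,600),interpolation=cv2.INTER_CUBIC))
    print(c,-np.array(P["R"]).T@P["t"],np.array(P["R"])[2],P["fx"])
s=get_state();print(s)
E
```

```text
top [ 0.25885311 -0.03227233  1.53335691] [ 0.22154969  0.01045334 -0.97509305] 456.6172741485586
side [0.01660095 0.66319955 0.86490016] [ 0.47433058 -0.5909291  -0.65254371] 425.102066845063
{'time': 0.1, 'joint_pos': array([-1.51808022e+00,  2.45735802e-01,  1.55888679e+00,  1.59163802e-05,
        1.33870077e+00, -1.74109953e-01]), 'qd': array([ 0.00037334, -0.00089884, -0.00336683,  0.00108209,  0.00038489,
       -0.00082595]), 'joint_efforts': array([-1.21230969e-03, -4.16914165e+01, -3.15527058e+01,  6.85775117e-02,
        3.09831882e-02, -5.16292357e-05]), 'eef_pos': array([ 0.14614963, -0.63277596,  0.19006383]), 'tcp_rot': array([ 9.93575468e-01,  1.13168191e-01,  6.02210572e-05, -8.63291117e-04]), 'force': array([ 0.117263  , -0.63113362,  0.32442778]), 'wrist_torque': array([ 0.07517506, -0.06006869, -0.01176861]), 'grasp_force': 0.0, 'finger_gap': 0.09386035657539671}
```

View pics/top0.png

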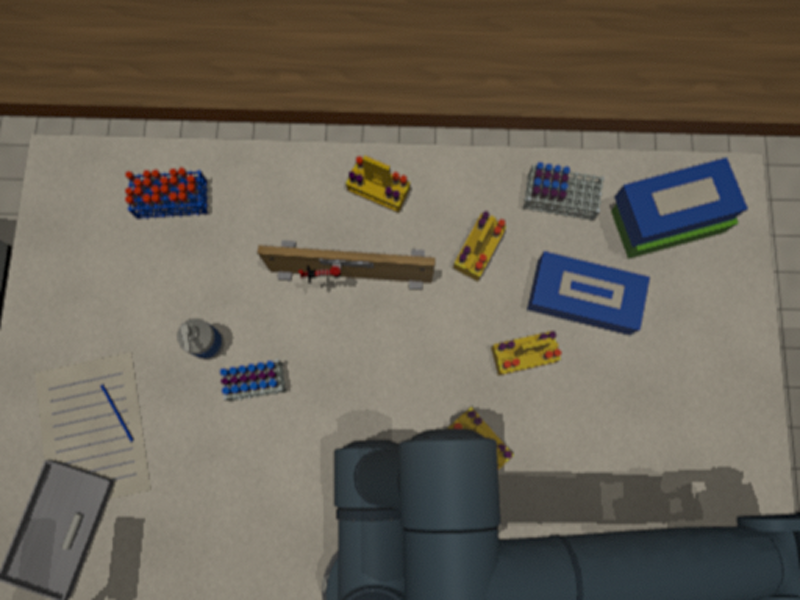

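View pics/side0.png

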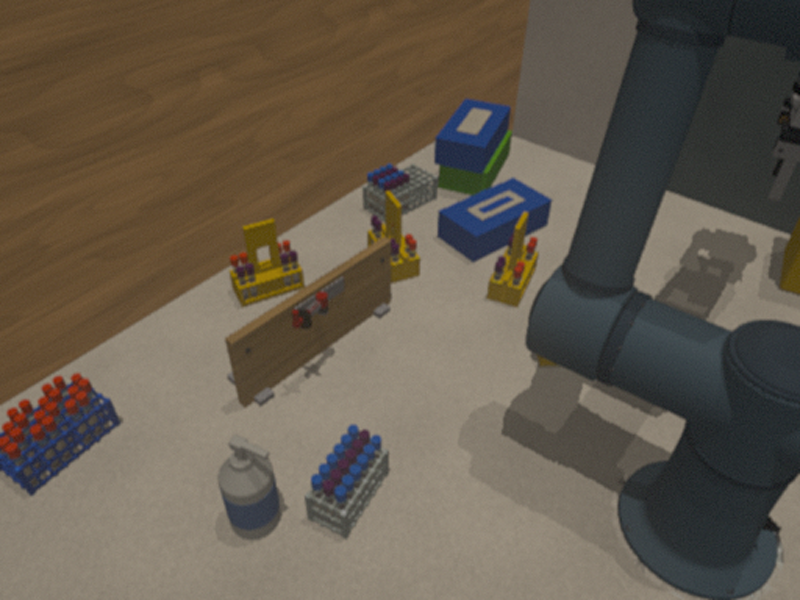

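The top view shows the rail from (260,255) to (434,268) with the folded hook around (322,271). The yellow carriers are at (378,180), (480,245), (527,352) and (482,438). The side view also has something yellow at its right edge (793,265), so I'll check that before choosing the rightmost.

```bash
python3 - <<'E'
from h import *
im=snap("wrist","w0"); P=vision.camera_params("wrist"); k=.64
print("cam",-np.array(P["R"]).T@P["t"],np.array(P["R"])[2])
print("yellow side edge",atz("side",793*k,265*k,0.1),atz("side",793*k,265*k,0.0))
for n,(u,v) in dict(a=(378,180),b=(480,245),c=(527,352),d=(482,438)).items(): print(n,atz("top",u*k,v*k,.06))
for n,(u,v) in dict(hleft=(305,274),hright=(336,271)).items(): print(n,atz("top",u*k,v*k,.155))
for n,(u,v) in dict(railL=(260,247),railR=(434,260)).items(): print(n,atz("top",u*k,v*k,.152))
print(atz("top",511,383,0),atz("top",511,250,0), proj("top",np.array([.146,-.633,.19])))
cv2.imwrite("pics/w0.png",cv2.resize(im[:,:,::-1],(640,480)))
E
```

```text
cam [ 0.22601572 -0.61528916  0.38391167] [-0.27357407 -0.06133967 -0.95989305]
yellow side edge [ 0.05590078 -0.57050002  0.1       ] [ 0.06103868 -0.73178899  0.        ]
a [0.85643059 0.02732504 0.06      ]
b [ 0.7136143  -0.19732648  0.06      ]
c [ 0.48424674 -0.29567959  0.06      ]
d [ 0.30588967 -0.20258869  0.06      ]
hleft [0.61397943 0.16228666 0.155     ]
hright [0.62193401 0.10068113 0.155     ]
railL [0.66841621 0.25682071 0.152     ]
railR [ 0.65116708 -0.09479092  0.152     ]
[ 1.04325676e-02 -8.44656032e-01  2.22044605e-16] [ 0.42702065 -0.88439072  0.        ] (np.float64(467.55668664124954), np.float64(341.7402208467305))
```

View pics/w0.png

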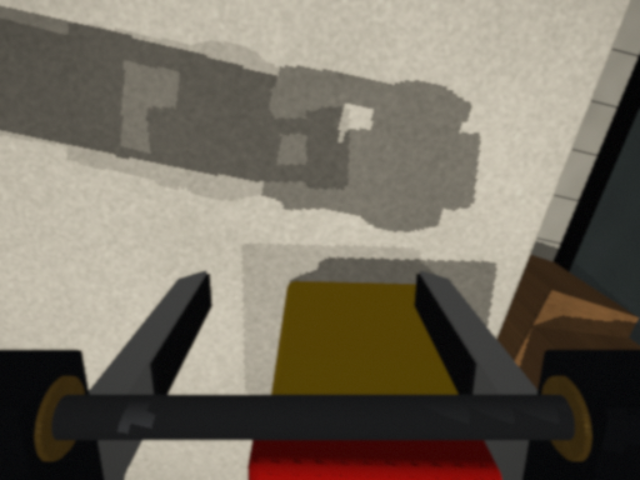

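The yellow thing under the gripper is a bin with a red lid, so carrier c at about (0.484,-0.296) is the rightmost. I'll do the hook first, starting by travelling above it while the tool turns along with the base joint.

Request:
{"op": "jog_arm", "data": {"plan": [{"dz": 0.8, "wz": 0.5}, {"dx": 0.45, "dy": 0.75, "dz": 0.45, "wz": 0.7}, {"dx": 0.45, "dy": 0.75, "dz": 0.45, "wz": 0.7}, {"dx": 0.45, "dy": 0.75, "dz": 0.45, "wz": 0.7}, {"dx": 0.45, "dy": 0.8, "dz": 0.4, "wz": 0.7}, {"dx": 0.45, "dy": 0.8, "dz": 0.4, "wz": 0.7}, {"dx": 0.45, "dy": 0.8, "dz": 0.4, "wz": 0.7}, {"dx": 0.45, "dy": 0.8, "dz": 0.4, "wz": 0.7}]}}

```text
$.plan[0]: bad value
```

Request:
{"op": "jog_arm", "data": {"plan": [{"dx": 0.45, "dy": 0.8, "wz": 0.7}, {"dx": 0.45, "dy": 0.8, "wz": 0.7}, {"dx": 0.45, "dy": 0.8, "wz": 0.7}, {"dx": 0.45, "dy": 0.8, "wz": 0.7}, {"dx": 0.45, "dy": 0.8, "wz": 0.7}, {"dx": 0.45, "dy": 0.8, "wz": 0.7}, {"dx": 0.45, "dy": 0.8, "wz": 0.7}, {"dx": 0.45, "dy": 0.8, "wz": 0.7}]}}

```text
$.plan[0]: bad value
```

Request:
{"op": "jog_arm", "data": {"plan": [{"dx": 0, "dy": 0, "dz": 0.8, "wx": 0, "wy": 0, "wz": 0.5, "hand": 1}, {"dx": 0.45, "dy": 0.75, "dz": 0.45, "wx": 0, "wy": 0, "wz": 0.7, "hand": 1}, {"dx": 0.45, "dy": 0.75, "dz": 0.45, "wx": 0, "wy": 0, "wz": 0.7, "hand": 1}, {"dx": 0.45, "dy": 0.75, "dz": 0.45, "wx": 0, "wy": 0, "wz": 0.7, "hand": 1}, {"dx": 0.45, "dy": 0.8, "dz": 0.35, "wx": 0, "wy": 0, "wz": 0.7, "hand": 1}, {"dx": 0.45, "dy": 0.8, "dz": 0.35, "wx": 0, "wy": 0, "wz": 0.7, "hand": 1}, {"dx": 0.45, "dy": 0.8, "dz": 0.35, "wx": 0, "wy": 0, "wz": 0.7, "hand": 1}, {"dx": 0.45, "dy": 0.8, "dz": 0.35, "wx": 0, "wy": 0, "wz": 0.7, "hand": 1}]}}

```text
time: 0.95
eef_pos: [0.3041, -0.359, 0.369]
tcp_rot: [0.922, 0.387, 0.0, -0.0]
force: [0.5, -0.5, 0.7]
finger_gap: 0.0941
grasp_force: 0.0
```

Request:
{"op": "jog_arm", "data": {"plan": [{"dx": 0.45, "dy": 0.8, "dz": 0, "wx": 0, "wy": 0, "wz": 0.7, "hand": 1}, {"dx": 0.45, "dy": 0.8, "dz": 0, "wx": 0, "wy": 0, "wz": 0.7, "hand": 1}, {"dx": 0.45, "dy": 0.8, "dz": 0, "wx": 0, "wy": 0, "wz": 0.7, "hand": 1}, {"dx": 0.45, "dy": 0.8, "dz": 0, "wx": 0, "wy": 0, "wz": 0.7, "hand": 1}, {"dx": 0.45, "dy": 0.8, "dz": 0, "wx": 0, "wy": 0, "wz": 0.7, "hand": 0.5}, {"dx": 0.45, "dy": 0.8, "dz": 0, "wx": 0, "wy": 0, "wz": 0.7, "hand": 0.5}, {"dx": 0.45, "dy": 0.8, "dz": 0, "wx": 0, "wy": 0, "wz": 0.7, "hand": 0.5}, {"dx": 0.45, "dy": 0.8, "dz": 0, "wx": 0, "wy": 0, "wz": 0.7, "hand": 0.5}]}}

```text
time: 1.75
eef_pos: [0.4841, -0.0389, 0.3685]
tcp_rot: [0.771, 0.637, 0.0, 0.0]
force: [-0.6, -0.1, -0.2]
finger_gap: 0.0652
grasp_force: 0.0
```

Request:
{"op": "jog_arm", "data": {"plan": [{"dx": 0.5, "dy": 0.8, "dz": 0, "wx": 0, "wy": 0, "wz": 0, "hand": 0.35}, {"dx": 0.5, "dy": 0.8, "dz": 0, "wx": 0, "wy": 0, "wz": 0, "hand": 0.35}, {"dx": 0.5, "dy": 0.8, "dz": 0, "wx": 0, "wy": 0, "wz": 0, "hand": 0.35}, {"dx": 0.5, "dy": 0.8, "dz": 0, "wx": 0, "wy": 0, "wz": 0, "hand": 0.35}, {"dx": 0, "dy": 0, "dz": 0, "wx": 0, "wy": 0, "wz": 0, "hand": 0.35}]}}

```text
time: 2.25
eef_pos: [0.5846, 0.1231, 0.3665]
tcp_rot: [0.77, 0.638, -0.001, -0.001]
force: [-0.1, 0.0, 0.3]
finger_gap: 0.033
grasp_force: 0.0
```

```bash
cat > two.py <<'E'
import sys
from h import *
import pickle
n=sys.argv[1]
P=vision.camera_params("wrist"); im=vision.get_image("wrist"); t=vision.get_image("top"); s=vision.get_image("side")
pickle.dump(dict(P=P,im=im,t=t,s=s),open(n+".pkl","wb"))
print(get_state()["eef_pos"],get_state()["joint_pos"],-np.array(P["R"]).T@P["t"],P["fx"])
cv2.imwrite(f"pics/{n}.png",cv2.resize(im[:,:,::-1],(800,600),interpolation=cv2.INTER_CUBIC))
E
python3 two.py w1
```

```text
[0.58338346 0.11892851 0.36815029] [ 1.10041325e-02  3.12201079e-02  1.47701746e+00 -3.34157971e-04
  1.63428324e+00  2.02896837e-01] [0.60049603 0.20276156 0.56018627] 338.58579160825434
```

View pics/w1.png

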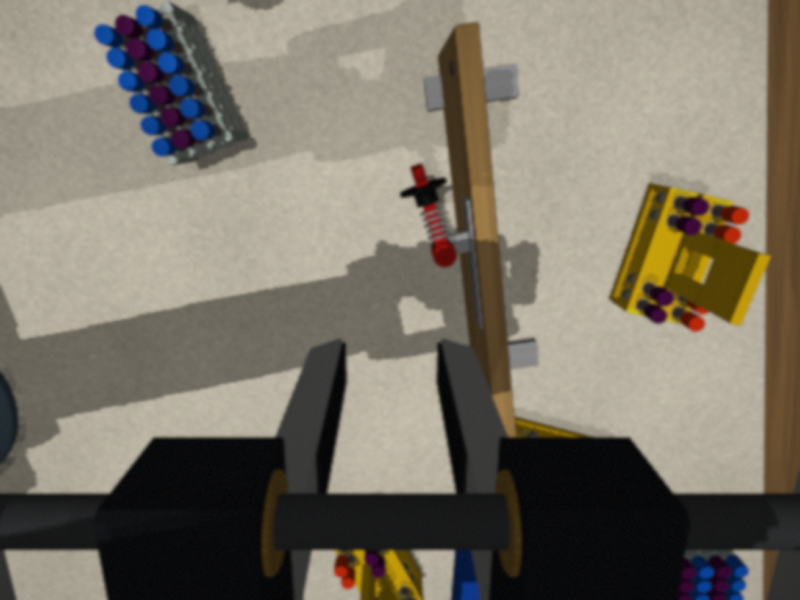

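The wrist view shows the hook clearly: tip pin at about (417,171), disc at (424,192), hinge barrel at (443,252). The rail's top face runs from (468,26) to about (502,390).

```bash
python3 - <<'E'
from h import *
import pickle
D=pickle.load(open("w1.pkl","rb"));P=D["P"];k=.64
f=lambda u,v,z:atz("wrist",u*k,v*k,z,P)
tip=f(417,170,.177);hin=f(443,252,.16)
print("tip",tip,"hinge",hin,np.linalg.norm((tip-hin)[:2]),"disc",f(424,190,.169))
a=f(457,28,.152);b=f(491,390,.152);c=f(478,24,.152);d=f(511,390,.152)
print("rail",a,b,c,d,np.degrees(np.arctan2(*(a-b)[:2])))
# heights by two views
print("tri tip",tri(ray("wrist",417*k,170*k,P),ray("top",302*k,272*k)))
# fine crop of top and side hook
from numpy import hstack
t=D["t"][150:200,170:250];s=D["s"][165:225,170:270]
cv2.imwrite("pics/c1.png",np.vstack([cv2.resize(t[:,:,::-1],(480,300),interpolation=cv2.INTER_CUBIC),cv2.resize(s[:,:,::-1],(480,288),interpolation=cv2.INTER_CUBIC)]))
E
```

```text
tip [0.61237938 0.17340935 0.177     ] hinge [0.62192963 0.10716333 0.16      ] 0.06693087849614174 disc [0.61518257 0.15772343 0.169     ]
rail [0.65771606 0.26267249 0.152     ] [ 0.64338119 -0.02116059  0.152     ] [0.67258685 0.26245131 0.152     ] [ 0.66011926 -0.0243023   0.152     ] 2.891241939109158
tri tip (array([0.61491865, 0.16996633, 0.15879617]), [np.float64(0.0028370843893729862), np.float64(0.0028370843893729533)])
```

View pics/c1.png

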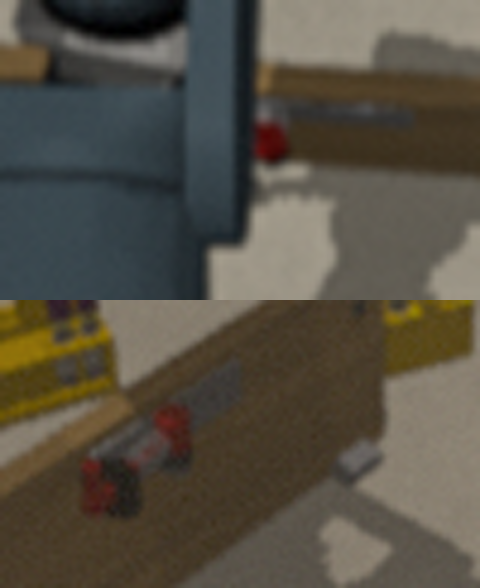

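```bash
python3 - <<'E'
from h import *
import pickle
D=pickle.load(open("w1.pkl","rb"));P=D["P"];k=.64
print("tri tip",tri(ray("wrist",417*k,171*k,P),ray("side",189.2,199.0)))
print("tri hinge",tri(ray("wrist",443*k,252*k,P),ray("side",205.5,189)))
im=D["im"][85:180,240:310].astype(int); m=(im[:,:,0]>110)&(im[:,:,1]<60); n,l,st,ce=cv2.connectedComponentsWithStats(m.astype(np.uint8))
print([(s[:4]/k+np.array([240,85,0,0])/k,s[4],(c+[240,85])/k) for s,c in zip(st,ce) if s[4]>5])
E
```

```text
tri tip (array([0.61191459, 0.17219867, 0.17640404]), [np.float64(0.0006005523664634302), np.float64(0.0006005523664634027)])
tri hinge (array([0.62189327, 0.10692854, 0.15944742]), [np.float64(0.00012041123797221895), np.float64(0.00012041123797210508)])
[(array([375.    , 132.8125, 109.375 , 148.4375]), np.int32(6495), array([428.85031755, 206.0628368 ])), (array([414.0625, 168.75  ,  10.9375,   9.375 ]), np.int32(33), array([418.41856061, 172.72727273])), (array([415.625 , 181.25  ,   9.375 ,   4.6875]), np.int32(12), array([418.88020833, 182.68229167])), (array([425.    , 204.6875,  10.9375,   7.8125]), np.int32(23), array([429.61956522, 207.60869565])), (array([428.125 , 214.0625,   9.375 ,   4.6875]), np.int32(8), array([431.640625, 215.234375])), (array([429.6875, 218.75  ,   9.375 ,   6.25  ]), np.int32(9), array([433.68055556, 221.18055556])), (array([431.25  , 225.    ,  10.9375,   4.6875]), np.int32(9), array([436.45833333, 227.08333333])), (array([432.8125, 231.25  ,  10.9375,   4.6875]), np.int32(10), array([438.28125, 233.125  ])), (array([434.375 , 237.5   ,  14.0625,  14.0625]), np.int32(51), array([440.41053922, 243.71936275]))]
```

Request:
{"op": "jog_arm", "data": {"plan": [{"dx": 0.29, "dy": 0.55, "dz": -0.4, "wx": 0, "wy": 0, "wz": 0.8, "hand": 0.35}, {"dx": 0.29, "dy": 0.54, "dz": -0.6, "wx": 0, "wy": 0, "wz": 0.8, "hand": 0.35}, {"dx": 0, "dy": 0, "dz": -0.8, "wx": 0, "wy": 0, "wz": 0.8, "hand": 0.35}, {"dx": 0, "dy": 0, "dz": -0.8, "wx": 0, "wy": 0, "wz": 0.75, "hand": 0.35}, {"dx": 0, "dy": 0, "dz": -0.7, "wx": 0, "wy": 0, "wz": 0, "hand": 0.35}, {"dx": 0, "dy": 0, "dz": 0, "wx": 0, "wy": 0, "wz": 0, "hand": 0.35}, {"dx": 0, "dy": 0, "dz": 0, "wx": 0, "wy": 0, "wz": 0, "hand": 0.35}]}}

```text
time: 3.1
eef_pos: [0.6128, 0.1725, 0.2046]
tcp_rot: [0.657, 0.754, 0.0, 0.0]
force: [0.8, 0.3, 1.0]
finger_gap: 0.0328
grasp_force: 0.0
```

```bash
python3 two.py w2; python3 - <<'E'
from h import *
import pickle
D=pickle.load(open("w2.pkl","rb"));k=.64
for nm,X in dict(tip=[.613,.172,.177],hinge=[.622,.107,.16],ftip=list(get_state()["eef_pos"]-[0,0,.011])).items():
  print(nm,np.array(proj("wrist",np.array(X),D["P"]))/k,proj("side",np.array(X)))
a=cv2.resize(D["im"][:,:,::-1],(560,420));b=cv2.resize(D["s"][150:230,150:257,::-1],(240,180),interpolation=cv2.INTER_CUBIC)
c=np.zeros((420,800,3),np.uint8);c[:,:560]=a;c[:180,560:]=b;cv2.imwrite("pics/w2c.png",c)
E
```

```text
[0.61435047 0.17330033 0.20710069] [ 9.76313896e-02  2.01909903e-01  1.57874436e+00 -3.33823112e-05
  1.35550246e+00 -3.93904296e-02] [0.60172284 0.25304858 0.39830866] 338.58579160825434
tip [391.41863746 322.33874435] (np.float64(188.67218718591488), np.float64(198.6240794219528))
hinge [391.62568755 431.62916649] (np.float64(205.39005324463216), np.float64(188.84555797527338))
ftip [395.15791217 336.01054938] (np.float64(187.14975166808676), np.float64(192.69731406723355))
```

View pics/w2c.png

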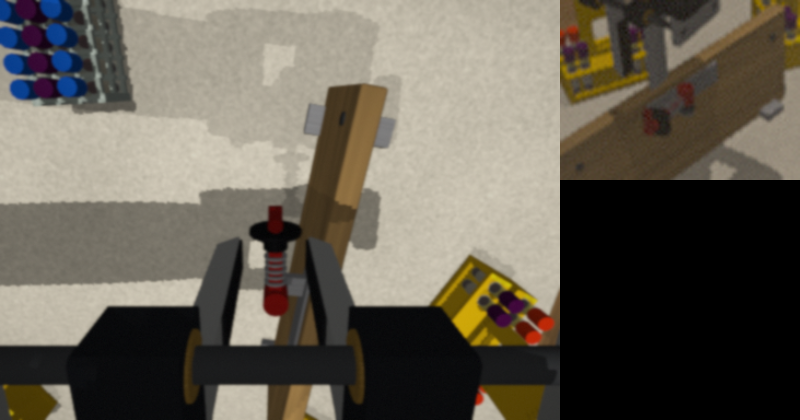

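The hook lies parallel between the fingers, with the pin at (275,215) midway between them, so I'll descend around it.

Request:
{"op": "jog_arm", "data": {"plan": [{"dx": -0.02, "dy": 0.03, "dz": -0.3, "wx": 0, "wy": 0, "wz": 0, "hand": 0.35}, {"dx": 0, "dy": 0, "dz": -0.4, "wx": 0, "wy": 0, "wz": 0, "hand": 0.35}, {"dx": 0, "dy": 0, "dz": 0, "wx": 0, "wy": 0, "wz": 0, "hand": 0.3}, {"dx": 0, "dy": 0, "dz": 0, "wx": 0, "wy": 0, "wz": 0, "hand": 0.2}, {"dx": 0, "dy": 0, "dz": 0, "wx": 0, "wy": 0, "wz": 0, "hand": 0.15}, {"dx": 0, "dy": 0, "dz": 0, "wx": 0, "wy": 0, "wz": 0, "hand": 0.15}], "newtons": 3}}

```text
time: 3.85
eef_pos: [0.6124, 0.1752, 0.1698]
tcp_rot: [0.657, 0.754, 0.001, 0.001]
force: [-0.5, 0.0, -0.7]
finger_gap: 0.0144
grasp_force: 0.0
```

Request:
{"op": "jog_arm", "data": {"plan": [{"dx": -0.142, "dy": -0.026, "dz": 0, "wx": 0, "wy": 0, "wz": 1, "hand": 0.15}, {"dx": -0.136, "dy": -0.042, "dz": 0, "wx": 0, "wy": 0, "wz": 1, "hand": 0.15}, {"dx": -0.132, "dy": -0.056, "dz": 0, "wx": 0, "wy": 0, "wz": 1, "hand": 0.15}, {"dx": -0.126, "dy": -0.07, "dz": 0, "wx": 0, "wy": 0, "wz": 1, "hand": 0.15}, {"dx": -0.118, "dy": -0.082, "dz": 0, "wx": 0, "wy": 0, "wz": 1, "hand": 0.15}, {"dx": -0.108, "dy": -0.094, "dz": 0, "wx": 0, "wy": 0, "wz": 1, "hand": 0.15}]}}

```text
time: 4.45
eef_pos: [0.5738, 0.1566, 0.1694]
tcp_rot: [0.39, 0.921, 0.0, 0.001]
force: [0.5, -0.2, -1.4]
finger_gap: 0.0139
grasp_force: 0.0
```

Request:
{"op": "jog_arm", "data": {"plan": [{"dx": -0.098, "dy": -0.106, "dz": 0, "wx": 0, "wy": 0, "wz": 1, "hand": 0.15}, {"dx": -0.086, "dy": -0.114, "dz": 0, "wx": 0, "wy": 0, "wz": 1, "hand": 0.15}, {"dx": -0.074, "dy": -0.122, "dz": 0, "wx": 0, "wy": 0, "wz": 1, "hand": 0.15}, {"dx": -0.06, "dy": -0.13, "dz": 0, "wx": 0, "wy": 0, "wz": 1, "hand": 0.15}, {"dx": 0, "dy": 0, "dz": 0, "wx": 0, "wy": 0, "wz": 0, "hand": 0.15}]}}

```text
time: 4.95
eef_pos: [0.5579, 0.1326, 0.1694]
tcp_rot: [0.192, 0.981, 0.0, 0.001]
force: [0.5, -0.6, 0.1]
finger_gap: 0.0141
grasp_force: 0.0
```

```bash
cat > hk.py <<'E'
from h import *
P=vision.camera_params("wrist"); im=vision.get_image("wrist").astype(int); t=vision.get_image("side").astype(int)
print(get_state()["eef_pos"],get_state()["force"])
def red(im,box):
    u0,v0,u1,v1=box; a=im[v0:v1,u0:u1]; m=(a[:,:,0]>70)&(a[:,:,0]>2.2*a[:,:,1])&(a[:,:,0]>2.2*a[:,:,2]); n,l,st,ce=cv2.connectedComponentsWithStats(m.astype(np.uint8))
    return [(c+[u0,v0],s[4],s[0]+u0,s[1]+v0) for s,c in zip(st[1:],ce[1:]) if s[4]>4]
print("wrist",red(im,(0,0,512,384))); print("side",red(t,(170,160,270,260)))
for nm,X in dict(hinge=[.622,.107,.16],folded=[.613,.172,.177],out=[.557,.13,.177]).items(): print(nm,proj("wrist",np.array(X),P),proj("side",np.array(X)))
E
python3 hk.py
```

```text
[0.55806021 0.13313568 0.16916376] [0.28775219 0.36246275 0.45444934]
wrist [(array([323.5       , 267.68181818]), np.int32(44), np.int32(319), np.int32(263)), (array([251.16556291, 305.6401766 ]), np.int32(453), np.int32(237), np.int32(292)), (array([ 13.72027972, 374.94405594]), np.int32(143), np.int32(8), np.int32(368))]
side [(array([204.09090909, 189.36363636]), np.int32(11), np.int32(203), np.int32(188))]
hinge (np.float64(251.58551420480362), np.float64(307.66584569853666)) (np.float64(205.39005324463216), np.float64(188.84555797527338))
folded (np.float64(342.6493097944559), np.float64(279.88473237303947)) (np.float64(188.67218718591488), np.float64(198.6240794219528))
out (np.float64(246.36663876924194), np.float64(226.7356308914841)) (np.float64(217.69793629940284), np.float64(199.67006123548293))
```

```bash
python3 two.py w3; python3 - <<'E'
from h import *
import pickle
D=pickle.load(open("w3.pkl","rb"));k=.64
a=cv2.resize(D["im"][:,:,::-1],(560,420));b=cv2.resize(D["s"][150:230,150:257,::-1],(240,180),interpolation=cv2.INTER_CUBIC)
c=np.zeros((420,800,3),np.uint8);c[:,:560]=a;c[:180,560:]=b;cv2.imwrite("pics/w3c.png",c)
E
```

```text
[0.55789164 0.13330801 0.16876492] [ 3.69381916e-02  8.87772782e-02  1.77651196e+00  5.05882914e-05
  1.27590822e+00 -1.14721003e+00] [0.48228347 0.16352699 0.36277244] 338.58579160825434
```

View pics/w3c.png

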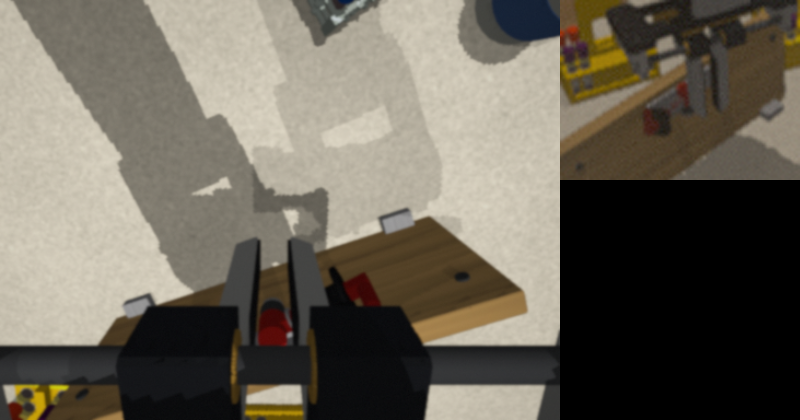

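```bash
python3 - <<'E'
from h import *
import pickle
D=pickle.load(open("w3.pkl","rb"));k=512/560
H=np.array([.622,.107])
for dang in (98,104,110,116,122,130):
  u=np.array([np.cos(np.radians(dang)),np.sin(np.radians(dang))])
  pt=lambda r,z:np.round(np.array(proj("wrist",np.r_[H+u*r,z],D["P"]))/k,0)
  print(dang,"top",pt(.067,.177),"base",pt(.067,.15),"disc",pt(.054,.15),"disctop",pt(.054,.169),"side",proj("side",np.r_[H+u*.067,.177]))
a=D["im"][200:320,200:380,::-1];b=D["s"][170:230,170:260,::-1]
cv2.imwrite("pics/c3.png",np.vstack([cv2.resize(a,(540,360),interpolation=cv2.INTER_CUBIC),cv2.resize(b,(540,240),interpolation=cv2.INTER_CUBIC)]))
E
```

```text
98 top [376. 305.] base [365. 282.] disc [347. 291.] disctop [353. 307.] side (np.float64(188.3604349861887), np.float64(198.97130523320047))
104 top [370. 296.] base [359. 273.] disc [342. 284.] disctop [348. 300.] side (np.float64(190.77758127434436), np.float64(199.92293986083814))
110 top [363. 287.] base [353. 266.] disc [337. 278.] disctop [342. 294.] side (np.float64(193.36791874548598), np.float64(200.6927193178069))
116 top [355. 279.] base [346. 258.] disc [331. 272.] disctop [336. 288.] side (np.float64(196.10005436619576), np.float64(201.26996144858788))
122 top [345. 272.] base [337. 252.] disc [324. 267.] disctop [329. 282.] side (np.float64(198.94028920030655), np.float64(201.64660039007703))
130 top [331. 264.] base [325. 245.] disc [314. 262.] disctop [318. 276.] side (np.float64(202.83396202844852), np.float64(201.82804159240578))
```

View pics/c3.png

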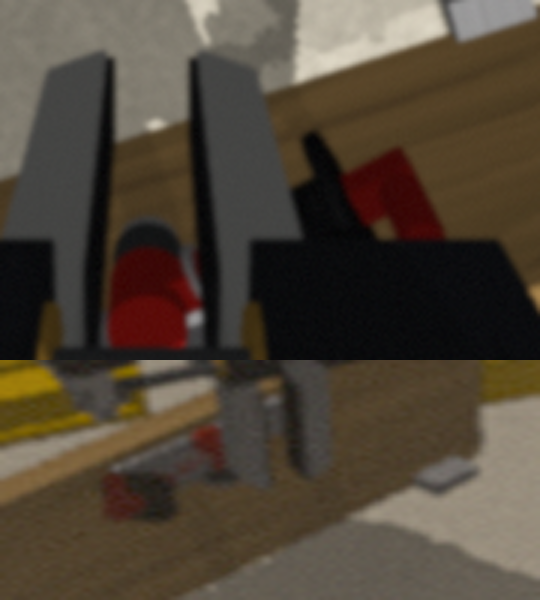

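```bash
python3 - <<'E'
from h import *
print(manip.finger_overhang,[a for a in dir(manip) if a[0]!='_'])
e=get_state()["eef_pos"]
for z in (.15,.158,.165,.172,.18): print(z,proj("side",np.r_[e[:2],z]))
P=vision.camera_params("wrist")
for z in (.15,.158,.165,.172,.18): print(z,np.array(proj("wrist",np.r_[e[:2],z],P)))
E
```

```text
0.011 ['MotionError', 'finger_overhang']
0.15 (np.float64(217.0096295080602), np.float64(208.40572767223992))
0.158 (np.float64(216.85490591264147), np.float64(206.01009118058616))
0.165 (np.float64(216.71823194412752), np.float64(203.8939230192584))
0.172 (np.float64(216.58033628508142), np.float64(201.7588390202247))
0.18 (np.float64(216.42122417777858), np.float64(199.29525375071887))
0.15 [250.92128876 210.54314951]
0.158 [250.94930134 214.98883614]
0.165 [250.97547464 219.14262332]
0.172 [251.00335877 223.56792599]
0.18 [251.03754479 228.9933581 ]
```

Both cameras put the fingertips about 15 mm higher than the stated overhang gives, so the fingers passed over the pin and the hook hasn't moved. I'll go back and take the pin lower. The rail face is 40 mm behind the pin, so there is room.

Request:
{"op": "jog_arm", "data": {"plan": [{"dx": 0, "dy": 0, "dz": 0.7, "wx": 0, "wy": 0, "wz": 0, "hand": 0.3}, {"dx": 0.15, "dy": 0.12, "dz": 0, "wx": 0, "wy": 0, "wz": -1, "hand": 0.3}, {"dx": 0.15, "dy": 0.12, "dz": 0, "wx": 0, "wy": 0, "wz": -1, "hand": 0.3}, {"dx": 0.15, "dy": 0.12, "dz": 0, "wx": 0, "wy": 0, "wz": -1, "hand": 0.3}, {"dx": 0.15, "dy": 0.12, "dz": 0, "wx": 0, "wy": 0, "wz": -1, "hand": 0.3}, {"dx": 0.15, "dy": 0.12, "dz": 0, "wx": 0, "wy": 0, "wz": -1, "hand": 0.3}, {"dx": 0.15, "dy": 0.12, "dz": 0, "wx": 0, "wy": 0, "wz": -1, "hand": 0.3}, {"dx": 0.1, "dy": 0.11, "dz": 0, "wx": 0, "wy": 0, "wz": -1, "hand": 0.3}]}}

```text
time: 6.0
eef_pos: [0.6081, 0.1751, 0.2034]
tcp_rot: [0.533, 0.846, -0.0, -0.0]
force: [-0.1, -0.3, 0.9]
finger_gap: 0.0281
grasp_force: 0.0
```

Request:
{"op": "jog_arm", "data": {"plan": [{"dx": 0.09, "dy": 0, "dz": 0, "wx": 0, "wy": 0, "wz": -1, "hand": 0.3}, {"dx": 0, "dy": 0, "dz": 0, "wx": 0, "wy": 0, "wz": -1, "hand": 0.3}, {"dx": 0, "dy": 0, "dz": 0, "wx": 0, "wy": 0, "wz": -1, "hand": 0.3}, {"dx": 0, "dy": 0, "dz": 0, "wx": 0, "wy": 0, "wz": 0, "hand": 0.3}]}}

```text
time: 6.4
eef_pos: [0.6122, 0.1748, 0.2034]
tcp_rot: [0.657, 0.754, -0.0, -0.0]
force: [1.0, -1.2, -0.3]
finger_gap: 0.0282
grasp_force: 0.0
```

Request:
{"op": "jog_arm", "data": {"plan": [{"dx": 0, "dy": 0, "dz": -0.5, "wx": 0, "wy": 0, "wz": 0, "hand": 0.3}, {"dx": 0, "dy": 0, "dz": -0.25, "wx": 0, "wy": 0, "wz": 0, "hand": 0.3}, {"dx": 0, "dy": 0, "dz": -0.2, "wx": 0, "wy": 0, "wz": 0, "hand": 0.3}, {"dx": 0, "dy": 0, "dz": 0, "wx": 0, "wy": 0, "wz": 0, "hand": 0.15}, {"dx": 0, "dy": 0, "dz": 0, "wx": 0, "wy": 0, "wz": 0, "hand": 0.1}, {"dx": 0, "dy": 0, "dz": 0, "wx": 0, "wy": 0, "wz": 0, "hand": 0.05}, {"dx": 0, "dy": 0, "dz": 0, "wx": 0, "wy": 0, "wz": 0, "hand": 0.05}], "newtons": 3}}

```text
time: 7.1
eef_pos: [0.6129, 0.1746, 0.157]
tcp_rot: [0.657, 0.754, 0.001, 0.001]
force: [1.7, 1.0, -0.7]
finger_gap: 0.0097
grasp_force: 3.0
```

The fingers are on the pin now (gap 9.7 mm, 3 N), so I'll swing.

Request:
{"op": "jog_arm", "data": {"plan": [{"dx": -0.142, "dy": -0.026, "dz": 0, "wx": 0, "wy": 0, "wz": 1, "hand": 0.08}, {"dx": -0.136, "dy": -0.042, "dz": 0, "wx": 0, "wy": 0, "wz": 1, "hand": 0.08}, {"dx": -0.132, "dy": -0.056, "dz": 0, "wx": 0, "wy": 0, "wz": 1, "hand": 0.08}, {"dx": -0.126, "dy": -0.07, "dz": 0, "wx": 0, "wy": 0, "wz": 1, "hand": 0.08}, {"dx": -0.118, "dy": -0.082, "dz": 0, "wx": 0, "wy": 0, "wz": 1, "hand": 0.08}, {"dx": -0.108, "dy": -0.094, "dz": 0, "wx": 0, "wy": 0, "wz": 1, "hand": 0.08}]}}

```text
time: 7.7
eef_pos: [0.575, 0.1563, 0.157]
tcp_rot: [0.39, 0.921, 0.001, 0.001]
force: [2.9, 0.9, -1.7]
finger_gap: 0.0092
grasp_force: 3.0
```

Request:
{"op": "jog_arm", "data": {"plan": [{"dx": -0.098, "dy": -0.106, "dz": 0, "wx": 0, "wy": 0, "wz": 1, "hand": 0.08}, {"dx": -0.086, "dy": -0.114, "dz": 0, "wx": 0, "wy": 0, "wz": 1, "hand": 0.08}, {"dx": -0.074, "dy": -0.122, "dz": 0, "wx": 0, "wy": 0, "wz": 1, "hand": 0.08}, {"dx": -0.06, "dy": -0.13, "dz": 0, "wx": 0, "wy": 0, "wz": 1, "hand": 0.08}, {"dx": -0.046, "dy": -0.136, "dz": 0, "wx": 0, "wy": 0, "wz": 1, "hand": 0.08}]}}

```text
time: 8.2
eef_pos: [0.5564, 0.1263, 0.157]
tcp_rot: [0.138, 0.99, 0.001, 0.001]
force: [0.5, 2.8, 0.4]
finger_gap: 0.0097
grasp_force: 3.0
```

Request:
{"op": "jog_arm", "data": {"plan": [{"dx": -0.018, "dy": -0.069, "dz": 0, "wx": 0, "wy": 0, "wz": 0.5, "hand": 0.08}, {"dx": -0.016, "dy": -0.07, "dz": 0, "wx": 0, "wy": 0, "wz": 0.5, "hand": 0.08}, {"dx": 0, "dy": 0, "dz": 0, "wx": 0, "wy": 0, "wz": 0, "hand": 0.08}]}}

```text
time: 8.5
eef_pos: [0.5545, 0.1191, 0.1569]
tcp_rot: [0.088, 0.996, 0.001, 0.001]
force: [0.5, 2.6, 0.4]
finger_gap: 0.0098
grasp_force: 3.0
```

Request:
{"op": "jog_arm", "data": {"plan": [{"dx": -0.004, "dy": -0.028, "dz": 0, "wx": 0, "wy": 0, "wz": 0.2, "hand": 0.08}, {"dx": -0.004, "dy": -0.028, "dz": 0, "wx": 0, "wy": 0, "wz": 0.2, "hand": 0.08}, {"dx": 0, "dy": 0, "dz": 0, "wx": 0, "wy": 0, "wz": 0, "hand": 0.08}]}}

```text
time: 8.8
eef_pos: [0.554, 0.1161, 0.1567]
tcp_rot: [0.067, 0.998, 0.0, 0.0]
force: [-1.7, 3.0, 3.4]
finger_gap: 0.0096
grasp_force: 3.0
```

Request:
{"op": "jog_arm", "data": {"plan": [{"dx": -0.003, "dy": -0.028, "dz": 0, "wx": 0, "wy": 0, "wz": 0.2, "hand": 0.08}, {"dx": -0.003, "dy": -0.028, "dz": 0, "wx": 0, "wy": 0, "wz": 0.2, "hand": 0.08}, {"dx": 0, "dy": 0, "dz": 0, "wx": 0, "wy": 0, "wz": 0, "hand": 0.08}]}}

```text
time: 9.1
eef_pos: [0.5537, 0.113, 0.1564]
tcp_rot: [0.046, 0.999, 0.0, 0.0]
force: [0.2, 3.8, 4.2]
finger_gap: 0.0098
grasp_force: 3.0
```

Request:
{"op": "jog_arm", "data": {"plan": [{"dx": -0.002, "dy": -0.02, "dz": 0, "wx": 0, "wy": 0, "wz": 0.15, "hand": 0.08}, {"dx": -0.002, "dy": -0.02, "dz": 0, "wx": 0, "wy": 0, "wz": 0.15, "hand": 0.08}, {"dx": 0, "dy": 0, "dz": 0, "wx": 0, "wy": 0, "wz": 0, "hand": 0.08}]}}

```text
time: 9.4
eef_pos: [0.5535, 0.1109, 0.1562]
tcp_rot: [0.03, 1.0, -0.0, 0.0]
force: [-0.6, 2.3, 4.4]
finger_gap: 0.0096
grasp_force: 3.0
```

Request:
{"op": "jog_arm", "data": {"plan": [{"dx": 0, "dy": -0.027, "dz": 0, "wx": 0, "wy": 0, "wz": 0.2, "hand": 0.08}, {"dx": 0, "dy": -0.027, "dz": 0, "wx": 0, "wy": 0, "wz": 0.2, "hand": 0.08}, {"dx": 0, "dy": 0, "dz": 0, "wx": 0, "wy": 0, "wz": 0, "hand": 0.08}]}}

```text
time: 9.7
eef_pos: [0.5533, 0.1082, 0.156]
tcp_rot: [0.009, 1.0, -0.0, 0.0]
force: [1.0, 2.2, 4.0]
finger_gap: 0.0098
grasp_force: 3.0
```

Request:
{"op": "jog_arm", "data": {"plan": [{"dx": 0, "dy": -0.027, "dz": 0.01, "wx": 0, "wy": 0, "wz": 0.2, "hand": 0.08}, {"dx": 0, "dy": -0.027, "dz": 0.01, "wx": 0, "wy": 0, "wz": 0.2, "hand": 0.08}, {"dx": 0, "dy": 0, "dz": 0, "wx": 0, "wy": 0, "wz": 0, "hand": 0.08}]}}

```text
time: 10.0
eef_pos: [0.5532, 0.1059, 0.1564]
tcp_rot: [-0.012, 1.0, 0.0, 0.0]
force: [3.5, 4.2, 0.2]
finger_gap: 0.0099
grasp_force: 3.0
```

Request:
{"op": "jog_arm", "data": {"plan": [{"dx": 0, "dy": -0.028, "dz": 0, "wx": 0, "wy": 0, "wz": 0.1, "hand": 0.08}, {"dx": 0, "dy": 0, "dz": 0, "wx": 0, "wy": 0, "wz": 0, "hand": 0.08}]}}

```text
time: 10.2
eef_pos: [0.5533, 0.105, 0.1565]
tcp_rot: [-0.017, 1.0, 0.001, 0.0]
force: [2.1, 6.5, -0.5]
finger_gap: 0.0108
grasp_force: 3.0
```

Request:
{"op": "jog_arm", "data": {"plan": [{"dx": 0, "dy": 0, "dz": 0, "wx": 0, "wy": 0, "wz": 0, "hand": 0.05}, {"dx": 0, "dy": 0, "dz": 0, "wx": 0, "wy": 0, "wz": 0, "hand": 0.05}], "newtons": 20}}

```text
time: 10.4
eef_pos: [0.5533, 0.1053, 0.1564]
tcp_rot: [-0.017, 1.0, 0.001, 0.0]
force: [3.1, 7.9, 0.2]
finger_gap: 0.0088
grasp_force: 20.0
```

Request:
{"op": "jog_arm", "data": {"plan": [{"dx": 0, "dy": -0.016, "dz": 0, "wx": 0, "wy": 0, "wz": 0, "hand": 0.05}, {"dx": 0, "dy": 0, "dz": 0, "wx": 0, "wy": 0, "wz": 0, "hand": 0.05}, {"dx": 0, "dy": 0, "dz": 0, "wx": 0, "wy": 0, "wz": 0, "hand": 0.05}]}}

```text
time: 10.7
eef_pos: [0.5532, 0.105, 0.1564]
tcp_rot: [-0.017, 1.0, 0.002, 0.0]
force: [1.9, 8.7, 0.8]
finger_gap: 0.0087
grasp_force: 20.0
```

Request:
{"op": "jog_arm", "data": {"plan": [{"dx": 0, "dy": -0.02, "dz": 0, "wx": 0, "wy": 0, "wz": 0, "hand": 0.05}, {"dx": 0, "dy": 0, "dz": 0, "wx": 0, "wy": 0, "wz": 0, "hand": 0.05}, {"dx": 0, "dy": 0, "dz": 0, "wx": 0, "wy": 0, "wz": 0, "hand": 0.05}]}}

```text
time: 11.0
eef_pos: [0.5533, 0.1046, 0.1564]
tcp_rot: [-0.017, 1.0, 0.002, 0.0]
force: [2.8, 9.4, -0.2]
finger_gap: 0.0087
grasp_force: 20.0
```

The hook bears on its stop at about 9.4 N and has held for a while. I'll relax, release, lift and go over the carrier.

Request:
{"op": "jog_arm", "data": {"plan": [{"dx": 0, "dy": 0.03, "dz": 0, "wx": 0, "wy": 0, "wz": 0, "hand": 0.05}, {"dx": 0, "dy": 0, "dz": 0, "wx": 0, "wy": 0, "wz": 0, "hand": 0.25}, {"dx": 0, "dy": 0, "dz": 0, "wx": 0, "wy": 0, "wz": 0, "hand": 0.35}, {"dx": 0, "dy": 0, "dz": 0.3, "wx": 0, "wy": 0, "wz": 0, "hand": 0.35}, {"dx": 0, "dy": 0, "dz": 0.8, "wx": 0, "wy": 0, "wz": 0, "hand": 0.35}, {"dx": 0, "dy": 0, "dz": 0.8, "wx": 0, "wy": 0, "wz": 0, "hand": 0.35}, {"dx": -0.1, "dy": -0.6, "dz": 0.7, "wx": 0, "wy": 0, "wz": -1, "hand": 0.35}, {"dx": -0.1, "dy": -0.6, "dz": 0.7, "wx": 0, "wy": 0, "wz": -1, "hand": 0.35}]}}

```text
time: 11.8
eef_pos: [0.5427, 0.0431, 0.3246]
tcp_rot: [0.089, 0.996, -0.001, 0.0]
force: [1.0, -0.0, 1.1]
finger_gap: 0.0329
grasp_force: 0.0
```

Request:
{"op": "jog_arm", "data": {"plan": [{"dx": -0.1, "dy": -0.6, "dz": 0.3, "wx": 0, "wy": 0, "wz": -1, "hand": 0.35}, {"dx": -0.1, "dy": -0.6, "dz": 0.3, "wx": 0, "wy": 0, "wz": -1, "hand": 0.35}, {"dx": -0.1, "dy": -0.6, "dz": 0, "wx": 0, "wy": 0, "wz": -1, "hand": 0.35}, {"dx": -0.1, "dy": -0.6, "dz": 0, "wx": 0, "wy": 0, "wz": -1, "hand": 0.35}, {"dx": -0.1, "dy": -0.6, "dz": 0, "wx": 0, "wy": 0, "wz": -1, "hand": 0.35}, {"dx": -0.1, "dy": -0.6, "dz": 0, "wx": 0, "wy": 0, "wz": -1, "hand": 0.35}, {"dx": -0.1, "dy": -0.6, "dz": 0, "wx": 0, "wy": 0, "wz": -1, "hand": 0.35}, {"dx": -0.1, "dy": -0.6, "dz": 0, "wx": 0, "wy": 0, "wz": -1, "hand": 0.35}]}}

```text
time: 12.6
eef_pos: [0.5023, -0.1977, 0.353]
tcp_rot: [0.488, 0.873, -0.001, 0.0]
force: [-0.3, -0.3, 0.3]
finger_gap: 0.0331
grasp_force: 0.0
```

Request:
{"op": "jog_arm", "data": {"plan": [{"dx": -0.1, "dy": -0.6, "dz": 0, "wx": 0, "wy": 0, "wz": -1, "hand": 0.4}, {"dx": -0.1, "dy": -0.6, "dz": 0, "wx": 0, "wy": 0, "wz": -1, "hand": 0.4}, {"dx": -0.1, "dy": -0.6, "dz": 0, "wx": 0, "wy": 0, "wz": -1, "hand": 0.4}, {"dx": 0, "dy": 0, "dz": 0, "wx": 0, "wy": 0, "wz": -0.5, "hand": 0.4}, {"dx": 0, "dy": 0, "dz": 0, "wx": 0, "wy": 0, "wz": 0, "hand": 0.4}]}}

```text
time: 13.1
eef_pos: [0.4874, -0.2871, 0.3526]
tcp_rot: [0.637, 0.77, -0.0, -0.0]
force: [-0.7, 0.7, 0.0]
finger_gap: 0.0376
grasp_force: 0.0
```

```bash
python3 two.py w4; python3 - <<'E'
from h import *
import pickle
D=pickle.load(open("w4.pkl","rb"))
print(get_state()["tcp_rot"])
a=D["im"][::-1,:,:][::-1];b=D["t"]
c=np.zeros((600,800,3),np.uint8);c[:420,:560]=cv2.resize(a[:,:,::-1],(560,420))
c[420:,:240]=cv2.resize(b[200:245,310:370,::-1],(240,180),interpolation=cv2.INTER_CUBIC)
c[420:,260:500]=cv2.resize(b[155:200,190:250,::-1],(240,180),interpolation=cv2.INTER_CUBIC)
c[420:,520:760]=cv2.resize(D["s"][165:225,180:260,::-1],(240,180),interpolation=cv2.INTER_CUBIC)
c[100:400,565:]=cv2.resize(D["s"][125:200,300:359,::-1],(235,300),interpolation=cv2.INTER_CUBIC)
cv2.imwrite("pics/w4c.png",c)
E
```

```text
[ 0.48812661 -0.28577961  0.35258114] [-7.29867510e-01 -3.94557401e-02  1.57472937e+00 -3.81571241e-04
  1.60598260e+00 -9.21362356e-01] [ 0.47241134 -0.20717799  0.54624556] 338.58579160825434
[ 6.36272960e-01  7.71463969e-01 -1.97275305e-04  1.60409055e-04]
```

View pics/w4c.png

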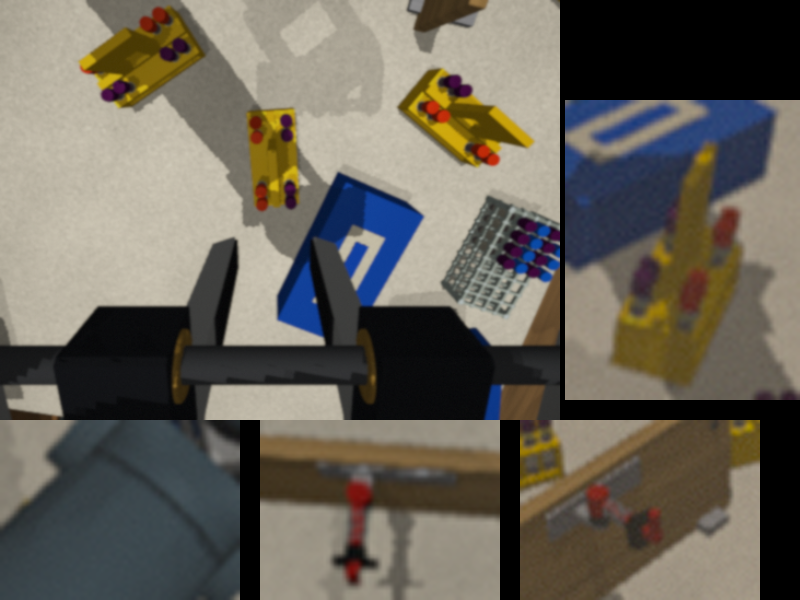

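The hook is out, pointing at the robot. In the wrist view the wanted carrier is at about (272,160): red caps in the left column, purple in the right, long axis nearly vertical. The side crop shows its tab upright, with its top at about (707,150).

```bash
cat > car.py <<'E'
from h import *
import pickle,sys
D=pickle.load(open(sys.argv[1]+".pkl","rb"));P=D["P"];k=512/560
im=D["im"].astype(int);u0,v0,u1,v1=[int(x) for x in sys.argv[2:6]]
a=im[v0:v1,u0:u1];r,g,b=a[...,0],a[...,1],a[...,2]
red=(r>90)&(g<.45*r)&(b<.45*r); pur=(r>25)&(b>1.15*g)&(r>1.3*g)&~red&(r<110); yel=(r>70)&(b<.45*r)&(g>.55*r)
W=[]
for nm,m in(("red",red),("pur",pur)):
    n,l,st,ce=cv2.connectedComponentsWithStats(m.astype(np.uint8))
    pts=[(ce[i]+[u0,v0],st[i][4]) for i in range(1,n) if st[i][4]>15]
    print(nm,[(np.round(p,1),s) for p,s in pts]); W.append(pts)
m=yel|red|pur; cs,_=cv2.findContours(m.astype(np.uint8),cv2.RETR_EXTERNAL,cv2.CHAIN_APPROX_NONE); c=max(cs,key=cv2.contourArea)
box=cv2.boxPoints(cv2.minAreaRect(c))+[u0,v0]
for z in(.0,.03):
    q=np.array([atz("wrist",*p,z,P) for p in box]); print(z,q.mean(0),np.linalg.norm(q[1]-q[0]),np.linalg.norm(q[2]-q[1]),np.round(q[:,:2],3).tolist())
for nm,pts in zip(("red","pur"),W):
    for p,s in pts: print(nm,atz("wrist",*p,.085,P)[:2],s)
E
python3 car.py w4 215 90 285 200
```

```text
red [(array([233.3, 112. ]), np.int32(84)), (array([234.4, 125.1]), np.int32(89)), (array([238.6, 180.2]), np.int32(176))]
pur [(array([261.5, 116.8]), np.int32(165)), (array([265.1, 178.3]), np.int32(183))]
0.0 [ 0.48943318 -0.30522597  0.        ] 0.0691074888307853 0.14988075202041173 [[0.437, -0.241], [0.504, -0.224], [0.544, -0.369], [0.472, -0.387]]
0.03 [ 0.48849834 -0.29984114  0.03      ] 0.0653120810417494 0.14164924797838646 [[0.439, -0.239], [0.503, -0.223], [0.54, -0.36], [0.472, -0.377]]
red [ 0.45637481 -0.24734004] 84
red [ 0.46083336 -0.26415847] 89
red [ 0.48016914 -0.33946387] 176
pur [ 0.49476852 -0.24645358] 165
pur [ 0.51654303 -0.32965307] 183
```

```bash
python3 - <<'E'
from h import *
import pickle
D=pickle.load(open("w4.pkl","rb"));P=D["P"]
print(atz("side",335.7,137.5,.158),proj("side",np.array([.4875,-.293,.158])))
# tab in wrist: expected end points of tab top, brightness profile across tab at top
c=np.array([.4875,-.293]);l=np.array([.25,-.968]);n=np.array([.968,.25])
for s in(-.03,.03):print(proj("wrist",np.r_[c+s*l,.158],P))
for s in(-.02,0,.02):
    print([tuple(D["im"][int(round(v)),int(round(u))]) for u,v in [proj("wrist",np.r_[c+s*l+n*x,.158],P) for x in np.arange(-.016,.017,.002)]])
# side tab mask corners
a=D["s"][125:200,300:360].astype(int);m=(a[...,0]>70)&(a[...,2]<.45*a[...,0])&(a[...,1]>.55*a[...,0])
for v in range(8,34,2): w=np.where(m[v])[0]; print(v+125,(w.min()+300,w.max()+300) if len(w) else None,end=" ")
E
```

```text
[ 0.49089267 -0.30972818  0.158     ] (np.float64(333.7396903437628), np.float64(140.36542516166406))
(np.float64(247.90447355510955), np.float64(135.51154923746822))
(np.float64(251.2507710813513), np.float64(185.43327743196488))
[(np.uint8(136), np.uint8(109), np.uint8(14)), (np.uint8(138), np.uint8(110), np.uint8(17)), (np.uint8(136), np.uint8(109), np.uint8(14)), (np.uint8(136), np.uint8(108), np.uint8(12)), (np.uint8(136), np.uint8(109), np.uint8(15)), (np.uint8(135), np.uint8(108), np.uint8(14)), (np.uint8(135), np.uint8(107), np.uint8(14)), (np.uint8(138), np.uint8(111), np.uint8(16)), (np.uint8(137), np.uint8(110), np.uint8(16)), (np.uint8(137), np.uint8(109), np.uint8(15)), (np.uint8(122), np.uint8(97), np.uint8(12)), (np.uint8(100), np.uint8(79), np.uint8(8)), (np.uint8(98), np.uint8(78), np.uint8(5)), (np.uint8(101), np.uint8(80), np.uint8(9)), (np.uint8(99), np.uint8(78), np.uint8(8)), (np.uint8(100), np.uint8(80), np.uint8(7)), (np.uint8(105), np.uint8(82), np.uint8(9))]
[(np.uint8(135), np.uint8(108), np.uint8(15)), (np.uint8(115), np.uint8(91), np.uint8(11)), (np.uint8
[... 1136 characters left out ...]
np.uint8(102), np.uint8(11)), (np.uint8(124), np.uint8(97), np.uint8(12)), (np.uint8(130), np.uint8(102), np.uint8(13)), (np.uint8(125), np.uint8(98), np.uint8(19)), (np.uint8(76), np.uint8(53), np.uint8(40)), (np.uint8(53), np.uint8(26), np.uint8(42)), (np.uint8(44), np.uint8(11), np.uint8(41))]
133 None 135 None 137 (np.int64(335), np.int64(337)) 139 (np.int64(333), np.int64(336)) 141 (np.int64(333), np.int64(336)) 143 (np.int64(331), np.int64(335)) 145 (np.int64(330), np.int64(335)) 147 (np.int64(330), np.int64(335)) 149 (np.int64(329), np.int64(334)) 151 (np.int64(329), np.int64(334)) 153 (np.int64(329), np.int64(334)) 155 (np.int64(329), np.int64(334)) 157 (np.int64(328), np.int64(337))
```

The tab centre is at about (0.4885,-0.293), normal at 14.5°, and the tab's top height agrees in both views. I'll keep the fingertips above carrier height 130 mm so they stay clear of the hook's tip later.

Request:
{"op": "jog_arm", "data": {"plan": [{"dx": 0.01, "dy": -0.144, "dz": -0.5, "wx": 0, "wy": 0, "wz": 0.58, "hand": 0.4}, {"dx": 0, "dy": 0, "dz": -0.9, "wx": 0, "wy": 0, "wz": 0, "hand": 0.4}, {"dx": 0, "dy": 0, "dz": -0.9, "wx": 0, "wy": 0, "wz": 0, "hand": 0.4}, {"dx": 0, "dy": 0, "dz": -0.8, "wx": 0, "wy": 0, "wz": 0, "hand": 0.4}, {"dx": 0, "dy": 0, "dz": -0.6, "wx": 0, "wy": 0, "wz": 0, "hand": 0.4}, {"dx": 0, "dy": 0, "dz": -0.3, "wx": 0, "wy": 0, "wz": 0, "hand": 0.4}, {"dx": 0, "dy": 0, "dz": 0, "wx": 0, "wy": 0, "wz": 0, "hand": 0.4}]}}

```text
time: 13.95
eef_pos: [0.4879, -0.2919, 0.1502]
tcp_rot: [0.613, 0.79, 0.0, -0.002]
force: [-0.4, 0.2, 0.1]
finger_gap: 0.0375
grasp_force: 0.0
```

```bash
python3 two.py w5; python3 - <<'E'
from h import *
import pickle
D=pickle.load(open("w5.pkl","rb"));e=get_state()["eef_pos"]
for z in(.115,.125,.135,.145):print(z,proj("side",np.r_[e[:2],z]),proj("wrist",np.r_[e[:2],z],D["P"]))
c=np.zeros((600,800,3),np.uint8);c[:420,:560]=cv2.resize(D["im"][:,:,::-1],(560,420))
c[420:,:240]=cv2.resize(D["t"][200:245,310:370,::-1],(240,180),interpolation=cv2.INTER_CUBIC)
c[100:400,565:]=cv2.resize(D["s"][125:200,300:359,::-1],(235,300),interpolation=cv2.INTER_CUBIC)
cv2.imwrite("pics/w5c.png",c)
E
```

```text
[ 0.48992975 -0.29404627  0.15438365] [-7.38878849e-01  9.63349039e-02  1.79594917e+00 -6.52618159e-05
  1.24565165e+00 -9.90307497e-01] [ 0.4682303  -0.21374813  0.34415244] 338.58579160825434
0.115 (np.float64(331.33533707119216), np.float64(151.78836689412353)) (np.float64(252.52412351210833), np.float64(205.41802065407114))
0.125 (np.float64(331.76471298401924), np.float64(149.0724779288957)) (np.float64(252.57988932909018), np.float64(210.3744349743504))
0.135 (np.float64(332.1985135802959), np.float64(146.32860195136408)) (np.float64(252.6404398530698), np.float64(215.7561096344768))
0.145 (np.float64(332.6368076082428), np.float64(143.5563041152127)) (np.float64(252.70641847739904), np.float64(221.62022884148274))
```

View pics/w5c.png

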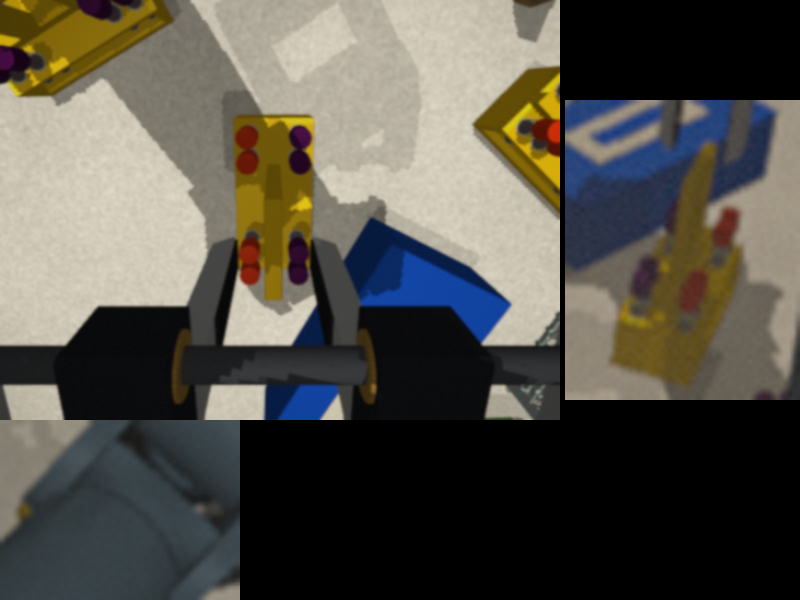

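The tab is centred between the fingers. The fingertips show at z≈0.165 with the TCP at 0.154, so they sit about 10 mm above the reported TCP. I'll descend 31 mm, grip and lift.

Request:
{"op": "jog_arm", "data": {"plan": [{"dx": -0.02, "dy": 0.02, "dz": -0.35, "wx": 0, "wy": 0, "wz": 0, "hand": 0.4}, {"dx": 0, "dy": 0, "dz": -0.28, "wx": 0, "wy": 0, "wz": 0, "hand": 0.4}, {"dx": 0, "dy": 0, "dz": 0, "wx": 0, "wy": 0, "wz": 0, "hand": 0.2}, {"dx": 0, "dy": 0, "dz": 0, "wx": 0, "wy": 0, "wz": 0, "hand": 0.1}, {"dx": 0, "dy": 0, "dz": 0, "wx": 0, "wy": 0, "wz": 0, "hand": 0.03}, {"dx": 0, "dy": 0, "dz": 0, "wx": 0, "wy": 0, "wz": 0, "hand": 0.03}, {"dx": 0, "dy": 0, "dz": 0, "wx": 0, "wy": 0, "wz": 0, "hand": 0.03}], "newtons": 25}}

```text
time: 14.8
eef_pos: [0.4881, -0.2926, 0.1214]
tcp_rot: [0.613, 0.79, -0.0, 0.001]
force: [-0.8, 0.4, 2.3]
finger_gap: 0.0098
grasp_force: 25.0
```

Request:
{"op": "jog_arm", "data": {"plan": [{"dx": 0, "dy": 0, "dz": 0.3, "wx": 0, "wy": 0, "wz": 0, "hand": 0.03}, {"dx": 0, "dy": 0, "dz": 0.5, "wx": 0, "wy": 0, "wz": 0, "hand": 0.03}, {"dx": 0, "dy": 0, "dz": 0.5, "wx": 0, "wy": 0, "wz": 0, "hand": 0.03}, {"dx": 0, "dy": 0, "dz": 0.3, "wx": 0, "wy": 0, "wz": 0, "hand": 0.03}, {"dx": 0, "dy": 0.3, "dz": 0, "wx": 0, "wy": 0, "wz": -0.2, "hand": 0.03}, {"dx": 0, "dy": 0.6, "dz": 0, "wx": 0, "wy": 0, "wz": -0.3, "hand": 0.03}, {"dx": 0, "dy": 0.6, "dz": 0, "wx": 0, "wy": 0, "wz": -0.3, "hand": 0.03}, {"dx": 0, "dy": 0.6, "dz": 0, "wx": 0, "wy": 0, "wz": -0.3, "hand": 0.03}]}}

```text
time: 15.6
eef_pos: [0.4872, -0.1859, 0.2002]
tcp_rot: [0.658, 0.753, 0.0, -0.001]
force: [-0.5, 0.1, -3.7]
finger_gap: 0.0099
grasp_force: 25.0
```

Request:
{"op": "jog_arm", "data": {"plan": [{"dx": 0, "dy": 0.7, "dz": 0, "wx": 0, "wy": 0, "wz": -0.3, "hand": 0.03}, {"dx": 0, "dy": 0.7, "dz": 0, "wx": 0, "wy": 0, "wz": -0.3, "hand": 0.03}, {"dx": 0, "dy": 0.7, "dz": 0, "wx": 0, "wy": 0, "wz": -0.3, "hand": 0.03}, {"dx": 0, "dy": 0.7, "dz": 0, "wx": 0, "wy": 0, "wz": -0.3, "hand": 0.03}, {"dx": 0, "dy": 0.7, "dz": 0, "wx": 0, "wy": 0, "wz": 0, "hand": 0.03}, {"dx": 0, "dy": 0.7, "dz": 0, "wx": 0, "wy": 0, "wz": 0, "hand": 0.03}, {"dx": 0, "dy": 0.5, "dz": 0, "wx": 0, "wy": 0, "wz": 0, "hand": 0.03}, {"dx": 0, "dy": 0, "dz": 0, "wx": 0, "wy": 0, "wz": 0, "hand": 0.03}]}}

```text
time: 16.4
eef_pos: [0.4869, 0.0505, 0.2003]
tcp_rot: [0.702, 0.712, 0.0, -0.001]
force: [0.3, -0.8, -3.9]
finger_gap: 0.0098
grasp_force: 25.0
```

Request:
{"op": "jog_arm", "data": {"plan": [{"dx": 0, "dy": 0.6, "dz": 0, "wx": 0, "wy": 0, "wz": 0, "hand": 0.03}, {"dx": 0, "dy": 0.52, "dz": 0, "wx": 0, "wy": 0, "wz": 0, "hand": 0.03}, {"dx": 0, "dy": 0, "dz": 0, "wx": 0, "wy": 0, "wz": 0, "hand": 0.03}]}}

```text
time: 16.7
eef_pos: [0.4872, 0.1055, 0.2003]
tcp_rot: [0.703, 0.712, 0.0, -0.001]
force: [-0.3, -1.5, -4.6]
finger_gap: 0.0102
grasp_force: 25.0
```

```bash
python3 - <<'E'
from h import *
import pickle
D=pickle.load(open("w5.pkl","rb"))
def red(im,box):
    u0,v0,u1,v1=box; a=im.astype(int)[v0:v1,u0:u1]; m=(a[:,:,0]>70)&(a[:,:,0]>2*a[:,:,1])&(a[:,:,0]>2*a[:,:,2]); n,l,st,ce=cv2.connectedComponentsWithStats(m.astype(np.uint8))
    return [(np.round(c+[u0,v0],1),s[:5]+[u0,v0,0,0,0]) for s,c in zip(st[1:],ce[1:]) if s[4]>3]
print(red(D["t"],(195,160,240,205)),red(D["s"],(185,165,255,225)))
for nm,X in dict(tip=[.555,.1065,.177],tipm=[.555,.1065,.165],hinge=[.622,.107,.16]).items(): print(nm,proj("top",np.array(X)),proj("side",np.array(X)))
s=get_state();print(s["eef_pos"],s["force"],s["wrist_torque"],s["joint_pos"])
P=vision.camera_params("wrist");im=vision.get_image("wrist")
pickle.dump(dict(P=P,im=im,t=vision.get_image("top"),s=vision.get_image("side")),open("w6.pkl","wb"))
print("wrist",red(im,(100,0,420,330)),proj("wrist",np.array([.555,.1065,.177]),P),proj("wrist",np.array([.622,.107,.16]),P))
E
```

```text
[(array([214.2, 173.6]), array([211, 171,   7,   7,  35])), (array([213.9, 182.2]), array([213, 179,   3,   7,  10])), (array([212.8, 192.1]), array([212, 190,   3,   5,  11]))] [(array([205.5, 190. ]), array([203, 187,   6,   8,  36])), (array([224.1, 195.9]), array([223, 195,   3,   3,   8])), (array([221.7, 201. ]), array([221, 200,   3,   3,   7])), (array([225. , 203.5]), array([224, 203,   3,   2,   4]))]
tip (np.float64(211.4759155158843), np.float64(192.787141397792)) (np.float64(224.91392942238065), np.float64(195.0329122964749))
tipm (np.float64(211.83322179070697), np.float64(193.63160862649272)) (np.float64(225.08435391407633), np.float64(198.69277303167962))
hinge (np.float64(212.8786816307616), np.float64(172.95017556984646)) (np.float64(205.39005324463216), np.float64(188.84555797527338))
[0.48722038 0.10547867 0.20033359] [-0.30685323 -1.5464591  -4.60808322] [-0.40054854 -0.06726111  0.02732242] [-1.52715799e-02 -1.25347042e-01  1.92820040e+00  1.07013306e-03
  1.33973475e+00 -2.81518286e-02]
wrist [(array([223.2, 140.3]), array([211, 116,  24,  50, 889])), (array([351.8, 193.9]), array([342, 189,  17,  14, 110])), (array([417.6, 199.2]), array([415, 189,   5,  19,  56])), (array([396.5, 198.4]), array([395, 192,   4,  14,  40])), (array([403.3, 198.8]), array([402, 193,   3,  13,  25])), (array([410. , 198.9]), array([408, 193,   5,  13,  36])), (array([382. , 199.9]), array([379, 194,   6,  11,  40])), (array([389.8, 198.4]), array([389, 194,   3,  11,  26])), (array([336.6, 201.2]), array([335, 200,   4,   3,   5])), (array([349.9, 208.7]), array([344, 203,  12,  11,  68]))] (np.float64(349.59550197065477), np.float64(207.5120613902452)) (np.float64(434.8218556353609), np.float64(199.7965256347601))
```

The tip projects within 1 px of expectation in the wrist and side views. I'll advance along the arm, window over the tip.

Request:
{"op": "jog_arm", "data": {"plan": [{"dx": 0.3, "dy": 0, "dz": 0, "wx": 0, "wy": 0, "wz": 0, "hand": 0.03}, {"dx": 0.35, "dy": 0.01, "dz": 0, "wx": 0, "wy": 0, "wz": 0, "hand": 0.03}, {"dx": 0.35, "dy": 0.01, "dz": 0, "wx": 0, "wy": 0, "wz": 0, "hand": 0.03}, {"dx": 0.1, "dy": 0, "dz": 0, "wx": 0, "wy": 0, "wz": 0, "hand": 0.03}, {"dx": 0, "dy": 0, "dz": 0, "wx": 0, "wy": 0, "wz": 0, "hand": 0.03}]}}

```text
time: 17.35
eef_pos: [0.5429, 0.1038, 0.2003]
tcp_rot: [0.704, 0.71, -0.0, -0.0]
force: [-0.4, 0.1, -4.7]
finger_gap: 0.0098
grasp_force: 25.0
```

Request:
{"op": "jog_arm", "data": {"plan": [{"dx": 0.12, "dy": 0, "dz": 0, "wx": 0, "wy": 0, "wz": 0, "hand": 0.03}, {"dx": 0.1, "dy": 0, "dz": 0, "wx": 0, "wy": 0, "wz": 0, "hand": 0.03}, {"dx": 0, "dy": 0, "dz": 0, "wx": 0, "wy": 0, "wz": 0, "hand": 0.03}]}}

```text
time: 17.65
eef_pos: [0.5541, 0.1047, 0.2007]
tcp_rot: [0.704, 0.711, 0.0, 0.0]
force: [-0.2, 0.8, -3.9]
finger_gap: 0.01
grasp_force: 25.0
```

Request:
{"op": "jog_arm", "data": {"plan": [{"dx": 0.07, "dy": 0.02, "dz": 0, "wx": 0, "wy": 0, "wz": 0, "hand": 0.03}, {"dx": 0.07, "dy": 0.02, "dz": 0, "wx": 0, "wy": 0, "wz": 0, "hand": 0.03}, {"dx": 0, "dy": 0, "dz": 0, "wx": 0, "wy": 0, "wz": 0, "hand": 0.03}]}}

```text
time: 17.95
eef_pos: [0.5611, 0.1069, 0.2006]
tcp_rot: [0.703, 0.711, 0.0, 0.0]
force: [0.2, 0.7, -4.7]
finger_gap: 0.0098
grasp_force: 25.0
```

Request:
{"op": "jog_arm", "data": {"plan": [{"dx": 0.06, "dy": 0, "dz": 0, "wx": 0, "wy": 0, "wz": 0, "hand": 0.03}, {"dx": 0.06, "dy": 0, "dz": 0, "wx": 0, "wy": 0, "wz": 0, "hand": 0.03}, {"dx": 0, "dy": 0, "dz": 0, "wx": 0, "wy": 0, "wz": 0, "hand": 0.03}]}}

```text
time: 18.25
eef_pos: [0.5667, 0.1068, 0.2004]
tcp_rot: [0.704, 0.711, -0.0, -0.0]
force: [-1.8, -1.0, -3.3]
finger_gap: 0.0101
grasp_force: 25.0
```

Disc contact agrees with the model (about 5.7 mm pressed, 1.8 N). I'll press 3 mm more, then lower.

Request:
{"op": "jog_arm", "data": {"plan": [{"dx": 0.06, "dy": 0, "dz": 0, "wx": 0, "wy": 0, "wz": 0, "hand": 0.03}, {"dx": 0, "dy": 0, "dz": -0.12, "wx": 0, "wy": 0, "wz": 0, "hand": 0.03}, {"dx": 0, "dy": 0, "dz": -0.12, "wx": 0, "wy": 0, "wz": 0, "hand": 0.03}, {"dx": 0, "dy": 0, "dz": 0, "wx": 0, "wy": 0, "wz": 0, "hand": 0.03}]}}

```text
time: 18.65
eef_pos: [0.5687, 0.1068, 0.1868]
tcp_rot: [0.704, 0.711, -0.001, -0.001]
force: [-2.3, -0.2, -5.5]
finger_gap: 0.0097
grasp_force: 25.0
```

Request:
{"op": "jog_arm", "data": {"plan": [{"dx": 0, "dy": 0, "dz": -0.1, "wx": 0, "wy": 0, "wz": 0, "hand": 0.03}, {"dx": 0, "dy": 0, "dz": -0.1, "wx": 0, "wy": 0, "wz": 0, "hand": 0.03}, {"dx": 0, "dy": 0, "dz": 0, "wx": 0, "wy": 0, "wz": 0, "hand": 0.03}]}}

```text
time: 18.95
eef_pos: [0.5691, 0.1068, 0.1775]
tcp_rot: [0.704, 0.711, -0.001, -0.001]
force: [-1.6, -0.2, -3.8]
finger_gap: 0.0097
grasp_force: 25.0
```

Request:
{"op": "jog_arm", "data": {"plan": [{"dx": 0, "dy": 0, "dz": -0.05, "wx": 0, "wy": 0, "wz": 0, "hand": 0.03}, {"dx": 0, "dy": 0, "dz": -0.05, "wx": 0, "wy": 0, "wz": 0, "hand": 0.03}, {"dx": 0, "dy": 0, "dz": 0, "wx": 0, "wy": 0, "wz": 0, "hand": 0.03}]}}

```text
time: 19.25
eef_pos: [0.5696, 0.1068, 0.1732]
tcp_rot: [0.704, 0.711, -0.0, -0.0]
force: [-2.0, -0.7, -3.5]
finger_gap: 0.0096
grasp_force: 25.0
```

Request:
{"op": "jog_arm", "data": {"plan": [{"dx": 0, "dy": 0, "dz": -0.03, "wx": 0, "wy": 0, "wz": 0, "hand": 0.03}, {"dx": 0, "dy": 0, "dz": 0, "wx": 0, "wy": 0, "wz": 0, "hand": 0.03}]}}

```text
time: 19.45
eef_pos: [0.5697, 0.1068, 0.172]
tcp_rot: [0.704, 0.711, -0.0, -0.0]
force: [-1.9, -0.2, -3.2]
finger_gap: 0.0098
grasp_force: 25.0
```

Request:
{"op": "jog_arm", "data": {"plan": [{"dx": -0.04, "dy": 0, "dz": -0.02, "wx": 0, "wy": 0, "wz": 0, "hand": 0.03}, {"dx": -0.03, "dy": 0, "dz": -0.02, "wx": 0, "wy": 0, "wz": 0, "hand": 0.03}, {"dx": 0, "dy": 0, "dz": 0, "wx": 0, "wy": 0, "wz": 0, "hand": 0.03}]}}

```text
time: 19.75
eef_pos: [0.5666, 0.1068, 0.1705]
tcp_rot: [0.704, 0.711, 0.001, 0.001]
force: [-0.5, 0.3, -2.4]
finger_gap: 0.01
grasp_force: 25.0
```

Request:
{"op": "jog_arm", "data": {"plan": [{"dx": 0, "dy": 0, "dz": -0.02, "wx": 0, "wy": 0, "wz": 0, "hand": 0.03}, {"dx": 0, "dy": 0, "dz": -0.02, "wx": 0, "wy": 0, "wz": 0, "hand": 0.03}, {"dx": 0, "dy": 0, "dz": 0, "wx": 0, "wy": 0, "wz": 0, "hand": 0.03}]}}

```text
time: 20.05
eef_pos: [0.5668, 0.1068, 0.1701]
tcp_rot: [0.704, 0.711, 0.0, 0.0]
force: [-5.1, 1.0, 6.0]
finger_gap: 0.0098
grasp_force: 25.0
```

The carrier is seated at the expected height, with force now pushing up. I'll relax slightly and let go.

Request:
{"op": "jog_arm", "data": {"plan": [{"dx": 0, "dy": 0, "dz": 0.025, "wx": 0, "wy": 0, "wz": 0, "hand": 0.03}, {"dx": 0, "dy": 0, "dz": 0, "wx": 0, "wy": 0, "wz": 0, "hand": 0.03}], "newtons": 8}}

```text
time: 20.25
eef_pos: [0.5668, 0.1068, 0.1701]
tcp_rot: [0.704, 0.711, 0.0, 0.0]
force: [-3.2, 0.2, 4.3]
finger_gap: 0.0097
grasp_force: 8.0
```

Request:
{"op": "jog_arm", "data": {"plan": [{"dx": 0, "dy": 0, "dz": 0, "wx": 0, "wy": 0, "wz": 0, "hand": 0.14}, {"dx": 0, "dy": 0, "dz": 0, "wx": 0, "wy": 0, "wz": 0, "hand": 0.2}, {"dx": 0, "dy": 0, "dz": 0, "wx": 0, "wy": 0, "wz": 0, "hand": 0.28}, {"dx": 0, "dy": 0, "dz": 0, "wx": 0, "wy": 0, "wz": 0, "hand": 0.28}]}}

```text
time: 20.65
eef_pos: [0.5664, 0.1068, 0.1691]
tcp_rot: [0.704, 0.711, 0.0, 0.0]
force: [0.1, 0.5, -0.0]
finger_gap: 0.0257
grasp_force: 0.0
```

Request:
{"op": "jog_arm", "data": {"plan": [{"dx": 0, "dy": 0, "dz": 0.3, "wx": 0, "wy": 0, "wz": 0, "hand": 0.28}, {"dx": 0, "dy": 0, "dz": 0.5, "wx": 0, "wy": 0, "wz": 0, "hand": 0.28}, {"dx": 0, "dy": 0, "dz": 0.5, "wx": 0, "wy": 0, "wz": 0, "hand": 0.28}, {"dx": 0, "dy": 0, "dz": 0, "wx": 0, "wy": 0, "wz": 0, "hand": 0.1}, {"dx": 0, "dy": 0, "dz": 0, "wx": 0, "wy": 0, "wz": 0, "hand": 0}, {"dx": 0, "dy": 0, "dz": 0, "wx": 0, "wy": 0, "wz": 0, "hand": 0}, {"dx": 0, "dy": 0, "dz": 0, "wx": 0, "wy": 0, "wz": 0, "hand": 0}]}}

```text
time: 21.35
eef_pos: [0.5655, 0.1068, 0.2327]
tcp_rot: [0.704, 0.711, -0.001, -0.001]
force: [0.3, 0.3, -0.6]
finger_gap: 0.0006
grasp_force: 0.0
```

```bash
python3 two.py w7; python3 - <<'E'
from h import *
import pickle
D=pickle.load(open("w7.pkl","rb"));P=D["P"]
# expected tab-top / base positions vs yellow extent in side and wrist images
for nm,im,pr in(("side",D["s"],lambda X:proj("side",X)),("wrist",D["im"],lambda X:proj("wrist",X,P))):
    a=im.astype(int);m=(a[...,0]>70)&(a[...,2]<.45*a[...,0])&(a[...,1]>.55*a[...,0])
    e={n:np.round(pr(np.array(X)),1) for n,X in dict(tL=[.565,.137,.207],tR=[.565,.077,.207],bL=[.533,.172,.049],bR=[.533,.042,.049],bLr=[.597,.172,.049],bRr=[.597,.042,.049]).items()}
    print(nm,e)
    q=np.array(list(e.values()));u0,v0=(q.min(0)-15).astype(int);u1,v1=(q.max(0)+15).astype(int);v0=max(v0,0);u0=max(u0,0)
    n,l,st,ce=cv2.connectedComponentsWithStats(m[v0:v1,u0:u1].astype(np.uint8))
    print([ (s[0]+u0,s[1]+v0,s[0]+s[2]+u0,s[1]+s[3]+v0,s[4]) for s in st[1:] if s[4]>25])
E
```

```text
[0.5658251  0.1067853  0.23335504] [-1.02925381e-02  4.02048286e-02  1.70732276e+00  1.14325848e-05
  1.39569106e+00 -2.03180179e-02] [0.56529548 0.18805034 0.42639326] 338.58579160825434
side {'tL': array([212.6, 190.3]), 'tR': array([229.6, 177.9]), 'bL': array([215.6, 250.1]), 'bR': array([248.8, 221.8]), 'bLr': array([197.5, 238. ]), 'bRr': array([231. , 211.2])}
[(np.int64(249), np.int64(162), np.int64(263), np.int64(180), np.int32(194)), (np.int64(182), np.int64(165), np.int64(195), np.int64(187), np.int32(122)), (np.int64(196), np.int64(177), np.int64(248), np.int64(249), np.int32(1534))]
wrist {'tL': array([250.1, 163.7]), 'tR': array([249.3, 245.7]), 'bL': array([221.3,  98.8]), 'bR': array([222.9, 211.2]), 'bLr': array([280.4,  99.4]), 'bRr': array([276.7, 211.7])}
[(np.int64(220), np.int64(101), np.int64(288), np.int64(247), np.int32(4916)), (np.int64(262), np.int64(192), np.int64(282), np.int64(230), np.int32(182))]
```

The pose in both views matches a carrier hanging upright within a pixel or two. One gentle push on the tab's top will make sure of the seat.

Request:
{"op": "jog_arm", "data": {"plan": [{"dx": 0, "dy": 0, "dz": -0.4, "wx": 0, "wy": 0, "wz": 0, "hand": 0}, {"dx": 0, "dy": 0, "dz": -0.2, "wx": 0, "wy": 0, "wz": 0, "hand": 0}, {"dx": 0, "dy": 0, "dz": 0, "wx": 0, "wy": 0, "wz": 0, "hand": 0}]}}

```text
time: 21.8
eef_pos: [0.5648, 0.1068, 0.202]
tcp_rot: [0.704, 0.711, -0.002, -0.002]
force: [-1.1, -0.1, 0.1]
finger_gap: 0.0006
grasp_force: 0.0
```

Request:
{"op": "jog_arm", "data": {"plan": [{"dx": 0, "dy": 0, "dz": -0.03, "wx": 0, "wy": 0, "wz": 0, "hand": 0}, {"dx": 0, "dy": 0, "dz": -0.03, "wx": 0, "wy": 0, "wz": 0, "hand": 0}, {"dx": 0, "dy": 0, "dz": 0, "wx": 0, "wy": 0, "wz": 0, "hand": 0}]}}

```text
time: 22.1
eef_pos: [0.5665, 0.1068, 0.2018]
tcp_rot: [0.704, 0.711, 0.0, 0.0]
force: [0.5, -0.4, 0.2]
finger_gap: 0.0007
grasp_force: 0.0
```

Request:
{"op": "jog_arm", "data": {"plan": [{"dx": 0, "dy": 0, "dz": -0.04, "wx": 0, "wy": 0, "wz": 0, "hand": 0}, {"dx": 0, "dy": 0, "dz": 0, "wx": 0, "wy": 0, "wz": 0, "hand": 0}]}}

```text
time: 22.3
eef_pos: [0.5662, 0.1068, 0.1993]
tcp_rot: [0.704, 0.711, 0.0, 0.0]
force: [0.2, 0.6, -0.2]
finger_gap: 0.0004
grasp_force: 0.0
```

Request:
{"op": "jog_arm", "data": {"plan": [{"dx": 0, "dy": 0, "dz": -0.025, "wx": 0, "wy": 0, "wz": 0, "hand": 0}, {"dx": 0, "dy": 0, "dz": 0, "wx": 0, "wy": 0, "wz": 0, "hand": 0}]}}

```text
time: 22.5
eef_pos: [0.5662, 0.1068, 0.1979]
tcp_rot: [0.704, 0.711, -0.0, -0.0]
force: [-0.8, -0.4, 0.8]
finger_gap: 0.0005
grasp_force: 0.0
```

Request:
{"op": "jog_arm", "data": {"plan": [{"dx": 0, "dy": 0, "dz": -0.025, "wx": 0, "wy": 0, "wz": 0, "hand": 0}, {"dx": 0, "dy": 0, "dz": 0, "wx": 0, "wy": 0, "wz": 0, "hand": 0}]}}

```text
time: 22.7
eef_pos: [0.5661, 0.1068, 0.1966]
tcp_rot: [0.704, 0.711, -0.0, -0.0]
force: [0.2, 0.1, -0.2]
finger_gap: 0.0006
grasp_force: 0.0
```

Request:
{"op": "jog_arm", "data": {"plan": [{"dx": 0, "dy": 0, "dz": -0.02, "wx": 0, "wy": 0, "wz": 0, "hand": 0}, {"dx": 0, "dy": 0, "dz": 0, "wx": 0, "wy": 0, "wz": 0, "hand": 0}]}}

```text
time: 22.9
eef_pos: [0.5662, 0.1068, 0.1956]
tcp_rot: [0.704, 0.711, -0.0, -0.0]
force: [-0.0, 0.8, 0.2]
finger_gap: 0.0002
grasp_force: 0.0
```

Request:
{"op": "jog_arm", "data": {"plan": [{"dx": 0, "dy": 0, "dz": -0.025, "wx": 0, "wy": 0, "wz": 0, "hand": 0}, {"dx": 0, "dy": 0, "dz": 0, "wx": 0, "wy": 0, "wz": 0, "hand": 0}]}}

```text
time: 23.1
eef_pos: [0.5662, 0.1068, 0.1943]
tcp_rot: [0.704, 0.711, -0.0, -0.0]
force: [-0.1, 0.1, 0.4]
finger_gap: 0.0003
grasp_force: 0.0
```

Request:
{"op": "jog_arm", "data": {"plan": [{"dx": 0, "dy": 0, "dz": -0.025, "wx": 0, "wy": 0, "wz": 0, "hand": 0}, {"dx": 0, "dy": 0, "dz": 0, "wx": 0, "wy": 0, "wz": 0, "hand": 0}]}}

```text
time: 23.3
eef_pos: [0.5661, 0.1068, 0.1931]
tcp_rot: [0.704, 0.711, -0.0, -0.0]
force: [0.0, -0.5, -0.8]
finger_gap: 0.0005
grasp_force: 0.0
```

Request:
{"op": "jog_arm", "data": {"plan": [{"dx": 0, "dy": 0, "dz": -0.025, "wx": 0, "wy": 0, "wz": 0, "hand": 0}, {"dx": 0, "dy": 0, "dz": 0, "wx": 0, "wy": 0, "wz": 0, "hand": 0}]}}

```text
time: 23.5
eef_pos: [0.5666, 0.1068, 0.1925]
tcp_rot: [0.704, 0.711, 0.0, 0.0]
force: [-0.1, 0.3, 1.0]
finger_gap: 0.0004
grasp_force: 0.7
```

Request:
{"op": "jog_arm", "data": {"plan": [{"dx": 0, "dy": 0, "dz": -0.02, "wx": 0, "wy": 0, "wz": 0, "hand": 0}, {"dx": 0, "dy": 0, "dz": 0, "wx": 0, "wy": 0, "wz": 0, "hand": 0}]}}

```text
time: 23.7
eef_pos: [0.567, 0.1068, 0.1923]
tcp_rot: [0.704, 0.711, 0.001, 0.001]
force: [-0.7, 0.5, 4.8]
finger_gap: 0.0008
grasp_force: 2.5
```

The tab's top bears 4.8 N without giving, so it is seated. I'll retreat.

Request:
{"op": "jog_arm", "data": {"plan": [{"dx": 0, "dy": 0, "dz": 0.2, "wx": 0, "wy": 0, "wz": 0, "hand": 0}, {"dx": 0, "dy": 0, "dz": 0.6, "wx": 0, "wy": 0, "wz": 0, "hand": 0}, {"dx": 0, "dy": 0, "dz": 0.8, "wx": 0, "wy": 0, "wz": 0, "hand": 0}, {"dx": 0, "dy": 0, "dz": 0.6, "wx": 0, "wy": 0, "wz": 0, "hand": 0}, {"dx": 0, "dy": 0, "dz": 0, "wx": 0, "wy": 0, "wz": 0, "hand": 0}, {"dx": 0, "dy": 0, "dz": 0, "wx": 0, "wy": 0, "wz": 0, "hand": 0}]}}

```text
time: 24.3
eef_pos: [0.5663, 0.1068, 0.3013]
tcp_rot: [0.704, 0.711, 0.0, 0.0]
force: [-0.5, -0.2, -0.7]
finger_gap: 0.0006
grasp_force: 0.0
```

```bash
python3 two.py w8; python3 - <<'E'
from h import *
import pickle
D=pickle.load(open("w8.pkl","rb"))
a=D["s"].astype(int);m=(a[...,0]>70)&(a[...,2]<.45*a[...,0])&(a[...,1]>.55*a[...,0])
n,l,st,ce=cv2.connectedComponentsWithStats(m[162:265,182:264].astype(np.uint8));print([(s[0]+182,s[1]+162,s[0]+s[2]+182,s[1]+s[3]+162,s[4]) for s in st[1:] if s[4]>100])
print(order.job_done())
E
```

```text
[0.56530206 0.10678906 0.29882759] [-1.02865191e-02  3.42451141e-03  1.62710327e+00 -5.78237006e-06
  1.51479289e+00 -2.02787144e-02] [0.56550254 0.18807136 0.49494944] 338.58579160825434
[(np.int32(249), np.int32(162), np.int32(264), np.int32(180), np.int32(206)), (np.int32(182), np.int32(168), np.int32(194), np.int32(187), np.int32(116)), (np.int32(195), np.int32(178), np.int32(248), np.int32(249), np.int32(1535))]
the job is handed in; nothing more can be done
None
```

The hook was pulled against its stop at about 9.4 N, the carrier hangs upright and seated on it and is released, and the job is handed in (no verdict came back).

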